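# Hold a field probe centred in the guide of a guarded test bay

## Task

Swing the guard door of the test bay open by its handle until it stands at least square to the bay's front, and leave it open. Then draw the field probe (the tool with the straight round handle, a disc flange and a slim bare rod) up out of the tool rack and lower its rod, upright, down the middle of the guide hole without touching the guide, until the tip hangs in the clear gap about halfway between the guide's underside and the copper bar below, touching neither. Finish while holding it there, still and centred in the hole; do not let go, and leave everything else where it is.

Things in the scene. Friction and masses are not known exactly. Their poses are not given: they have to be found in the camera images.
- bay: Small bench test bay, fixed: grey base plate 130 x 170 mm and 12 mm thick, clear side walls and aluminium edges up to 121 mm high, a low back wall. Origin: centre of its underside on the table; its x axis points from the open front (x = -65 mm) to the back, y to the left seen from the front, z up. Its place and yaw vary.
- guard (a joint): Bay door: grey upright front panel 160 mm wide (16 to 129 mm high, 6 thick) with a clear hood on its top edge (118 mm deep, top at 130 mm) that covers the guide hole when shut. Vertical hinge at the bay's left front edge. Rad: 0 shut; grows as the free edge swings out of the front (clockwise from above); stop at 2.0; starts up to 0.25 ajar. Stiff hinge (0.12 N m): stays where left.
- guard_handle (a point): Grip point on the door handle, 120 mm above the table: a round upright steel bar 12 mm thick, 40 mm in front of the panel, 125 mm from the hinge axis along the panel. It leaves the panel level at height 70 mm, then turns straight up to a free end at 146 mm. Axes turn with the door: x points from bar to panel; equal to the bay's axes at joint value 0.
- guard_hinge (a point): Point on the door's vertical hinge axis, 120 mm above the table. Axes as for the handle.
- guide: White plastic guide plate fixed across the bay, 50 x 150 mm and 25 mm thick, underside 65 mm and top 90 mm above the table, with one upright through hole of 18 mm diameter at its centre. Origin: centre of its underside, on the hole's axis; axes as the bay.
- bore_mouth (a point): Centre of the guide hole's mouth in the plate's top face, 90 mm above the table.
- terminal: Copper bar on a black strip, fixed in the bay under the guide: 20 x 120 mm, flat top 25 mm above the table, so 40 mm of clear gap under the guide. Origin: centre of its underside.
- rack: Tool rack, fixed: base 90 x 240 mm, an aluminium plate (50 x 230 mm, top 115 mm above the table) with three 14 mm holes in a row along the rack's y axis, at y = -70, 0, 70 mm. A tool hangs in each, rod down; which hangs where varies. Origin: centre of its underside; place and yaw vary.
- probe: Field probe, about 0.12 kg, loose: round black handle 24 mm in diameter, 4 to 60 mm above the origin; under it a disc flange 36 mm in diameter and 4 mm thick that rests on the rack plate; below that a bare steel rod 8 mm in diameter and 100 mm long. Origin: on its axis at the flange's underside; z points up along the handle.
- probe_tip (a point): Centre of the lower end of the probe's rod, 100 mm below the flange's underside.
- nutdriver: Other tool in the rack: pear-shaped black handle 34 mm at its widest, 56 mm high, on a 10 mm rod; origin where it rests on the rack plate. Leave alone.
- teekey: Other tool in the rack: T-shaped, with a level bar 64 x 16 mm on top (56 mm above its origin) and a 10 mm rod; origin where it rests on the rack plate. Leave alone.
- relay: White and black relay block, 45 x 40 x 71 mm, standing to the right of the bay. Origin: centre of underside. Leave alone.
- bottle: Green glass bottle, 62 mm in diameter, 200 mm high, standing to the left of the bay. Origin: centre of underside. Leave alone.
- screwdriver: Screwdriver lying on the bench to the left, beyond the terminal strip. Leave alone.
- strip: Strip of terminal blocks, 42 x 110 x 38 mm, on the bench to the left. Origin: centre of underside. Leave alone.
- meter: Yellow hand multimeter, 160 x 80 x 42 mm, lying to the right. Origin: centre of underside. Leave alone.
Mind the look-alikes: they are no part of the job. What is shaped like the probe but green or purple is not meant.

How it is judged:
By the outcome, as a careful person would: the job done as asked, in the order asked, and still so for the second after the job is handed in, while the arm keeps its last pose, push and grip.
It also fails if it takes over 72 s, if anything falls off the work surface, if the arm or the gripper's body presses on something with over 40 N, if the wrist force passes 120 N, or if a joint passes its speed limit or range.

## Robot

A 6-joint arm with a two-finger parallel gripper is mounted at the origin on the work surface. World frame = base frame: x ahead of the robot, y to its left, z up, the work surface at z = 0. Lengths are in mm, angles in rad, forces in N, time in s.
With the tool pointing down it reaches from about 275 to 750 mm from the base axis. Payload 10.2 kg.
Tool frame: the origin (TCP) lies at the very end of the fingers, on their centre line; the grasp point (between the pads) lies 19 mm behind it; z points along the fingers, y is the direction in which the jaws open and shut (so a half turn about z gives the same grasp; the last joint's range is limited). The gripper opens to 85 mm and grips with 20 to 120 N. Pads are 22 mm wide; open, the fingers measure 114 mm over their backs; the gripper's body (76 mm by 85 mm) begins 54 mm behind the grasp point. The pads swing forward as they close: fully open they stand 13 mm farther back than shut.
Start: joints at [0.938, 0.313, 1.498, -0, 1.331, -0.223], TCP at [209.187, 481.531, 231.294] pointing down, gripper open.
Joint ranges: [-2.94, 2.94], [-0.97, 2.17], [0.19, 2.56], [-1.23, 4.37], [0.02, 3.11], [-2.88, 2.88]. Speed limits (rad/s): [2.39, 2.39, 3.01, 3.14, 3.14, 3.14].

## Interface

Orientations are given as a unit quaternion [w, x, y, z].
In Python, from rig import readout, cams, finish_job gives the robot as it stands. The module is installed in compiled form; this text tells all that it offers.
- The arm moves only by the tool carry_out, never from a script. Its argument "steps" is one flat list of numbers, 7 for each row, row after row: the shift along the tool's x, y, z in cm, then the turn, a rotation vector about the tool's x, y, z in units of 5 degrees (1.0 is 5 degrees), then the opening, from -1 (shut) to 1 (fully open), so that 0 is half open. In form: [x, y, z, ax, ay, az, hand, x, y, z, ax, ay, az, hand, ...]. A call has 1 to 20 rows; each row shifts and turns the commanded pose from where the row before left it, along the tool's axes as they then stand; what a row does not reach is not made up. A row lasts 1/12 s, in which the tool goes at most 41.7 mm and 7.16 degrees, less where a joint would pass 70% of its speed; a pose out of reach is approached as far as the arm can. A call with a gripper value outside its range is refused whole. The fingers move at their own pace and stop on an object; "grip_force" is the grip in N (left out, the last holds). Time passes only in rows, so rows that do not move let the fingers close. It gives the time, the measured TCP pose, the force and the opening at its end, in the units of the state.
- readout.sense(): the state, without advancing time (a new reading comes with each control period).
- cams.capture(name): name is "side" or "top"; returns the picture (420x560x3 uint8, red, green, blue); there is no depth.
- cams.calibration(name): a dict with "fx", "fy", "cx", "cy" (pixels), "R" (3x3) and "t" (3): a world point X has camera coordinates R X + t. Camera axes: x right, y down, z forward; pixel columns grow to the right and rows downward; lengths in mm; the calibration is good to about 2 mm. A picture is of the moment at which its call begins. calibration takes no time and is no camera call.
- finish_job(): hands the job in, once; it reports no verdict.
The state is a dict: "time_s": time; "joints": joint angles; "dq": joint speeds; "tau": joint torques, N m; "eef_pos": TCP position; "ee_rot": TCP orientation; "force": force on the tool from outside, world axes, zero at the start; "wrist_torque": the same for the moment, N m; "grip_width": opening from 0.0 (shut) to 1.0 (fully open).
Only numpy, scipy, OpenCV 4.12 (cv2) and the standard library are available. Lean on these libraries where they do the work, as an engineer would, in place of code of your own. Each camera call takes 0.05 s, during which the arm holds its last target.

## Working session

There is one attempt and no reset: what is moved stays moved. The work goes in short steps, Python scripts to look and compute and a tool call to move; the robot and the scene stay as the last step left them, time stands still between calls to the robot, and variables do not carry over. Pictures are saved under pics/ and viewed, and the job is handed in when it is done.

Besides the shell and the picture viewer there is one more tool, called by a JSON object that holds its "fn" and its "kwargs". carry_out: Moves the arm, as the interface text tells. Its arguments: {"type":"object","properties":{"steps":{"type":"array","items":{"type":"number"}},"grip_force":{"type":"number"}},"required":["steps"]}

```bash
mkdir -p pics; ls; python3 - <<'E'
from rig import readout,cams
import cv2,pprint
pprint.pprint(readout.sense())
for n in("side","top"):
    print(n,cams.calibration(n))
    cv2.imwrite(f"pics/{n}0.png",cams.capture(n)[:,:,::-1])
E
```

```text
pics
{'dq': array([ 0.00046374,  0.00085713,  0.00054388, -0.00036542,  0.00093561,
        0.00092134]),
 'ee_rot': array([-2.77346908e-04,  2.03474655e-01,  9.79079985e-01, -6.08560888e-04]),
 'eef_pos': array([209.02964755, 481.30211604, 230.72030805]),
 'force': array([-0.44129681, -0.01130691, -0.82860757]),
 'grip_width': 0.9946047530988589,
 'joints': array([ 9.37582904e-01,  3.13463721e-01,  1.49845768e+00, -9.48654288e-07,
        1.33100882e+00, -2.23402069e-01]),
 'tau': array([ 1.38173884e-03, -4.12264538e+01, -2.59739292e+01, -1.28839756e-04,
        4.13127549e-03, -4.84446616e-06]),
 'time_s': 0.0,
 'wrist_torque': array([0.02686543, 0.01407427, 0.02361641])}
side {'fx': 393.94530980621295, 'fy': 393.94530980621295, 'cx': 285.0565885216108, 'cy': 206.88215894494695, 'R': array([[ 0.9931332 , -0.11605532, -0.0147517 ],
       [-0.08549319, -0.63389407, -0.76868018],
       [ 0.07985841,  0.76466298, -0.63946318]]), 't': array([-580.18209429,  108.094348  , 1183.36041945])}
top {'fx': 525.5331292498178, 'fy': 525.5331292498178, 'cx': 270.76545123160554, 'cy': 199.37939093797283, 'R': array([[ 0.01918158, -0.99980259, -0.00518152],
       [-0.99079044, -0.01831338, -0.13416009],
       [ 0.13403871,  0.0077072 , -0.99094612]]), 't': array([ -44.09679269,  596.06335997, 1635.88675196])}
```

View pics/side0.png

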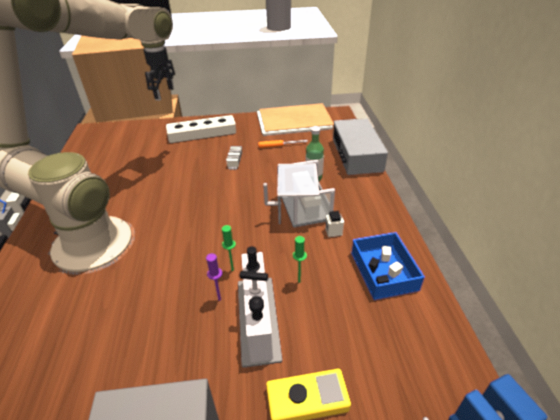

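View pics/top0.png

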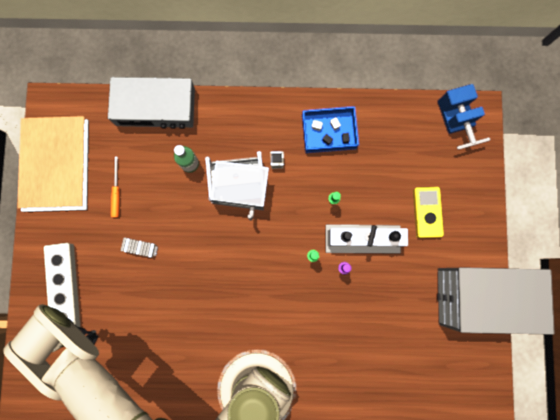

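```bash
python3 - <<'E'
import cv2
s=cv2.imread("pics/side0.png");t=cv2.imread("pics/top0.png")
f=lambda im,x0,y0,x1,y1,k:cv2.resize(im[y0:y1,x0:x1],None,fx=k,fy=k,interpolation=cv2.INTER_CUBIC)
cv2.imwrite("pics/c1.png",f(s,200,220,320,370,4))   # 480x600
cv2.imwrite("pics/c2.png",f(s,250,120,360,245,4.8))
cv2.imwrite("pics/c3.png",f(t,310,180,420,260,7))
cv2.imwrite("pics/c4.png",f(t,170,140,290,230,6.5))
E
```

```text
(no output)
```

View pics/c1.png

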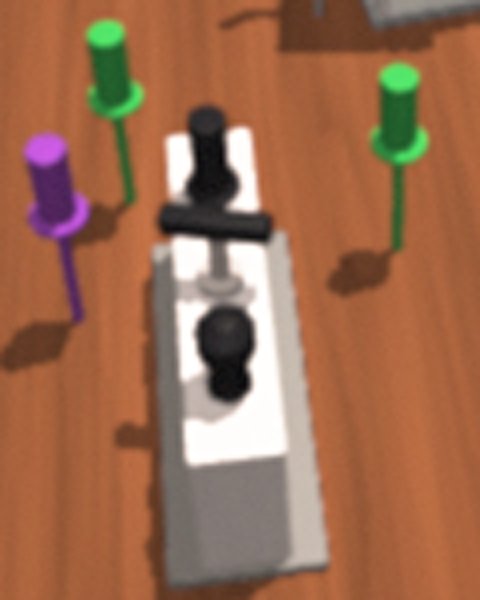

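View pics/c2.png

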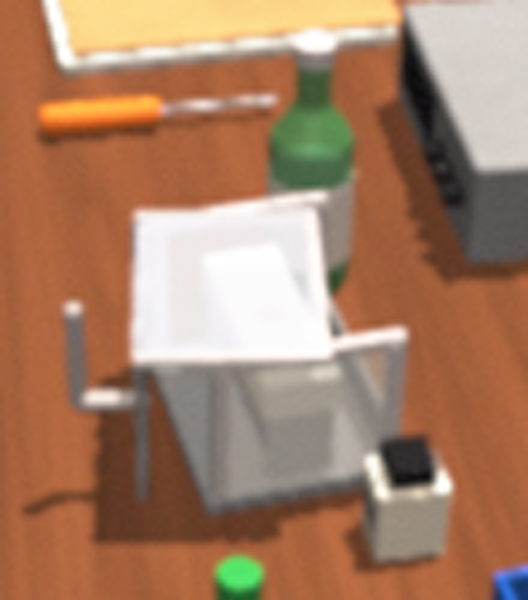

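View pics/c3.png

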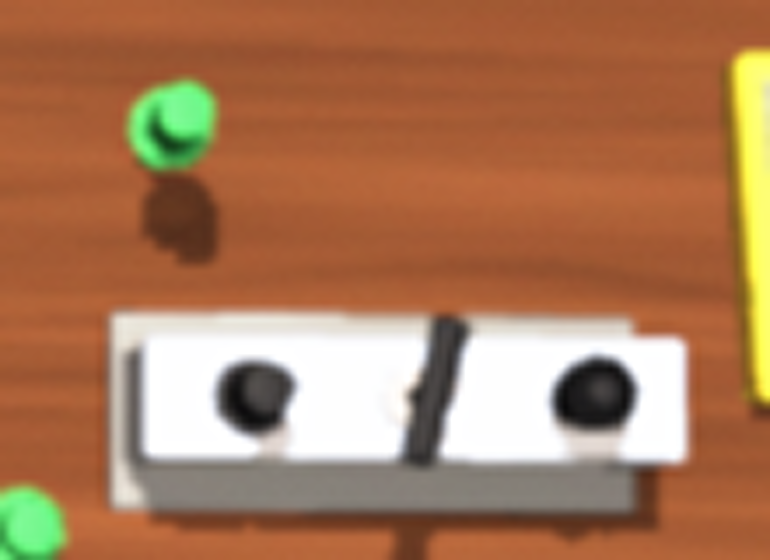

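View pics/c4.png

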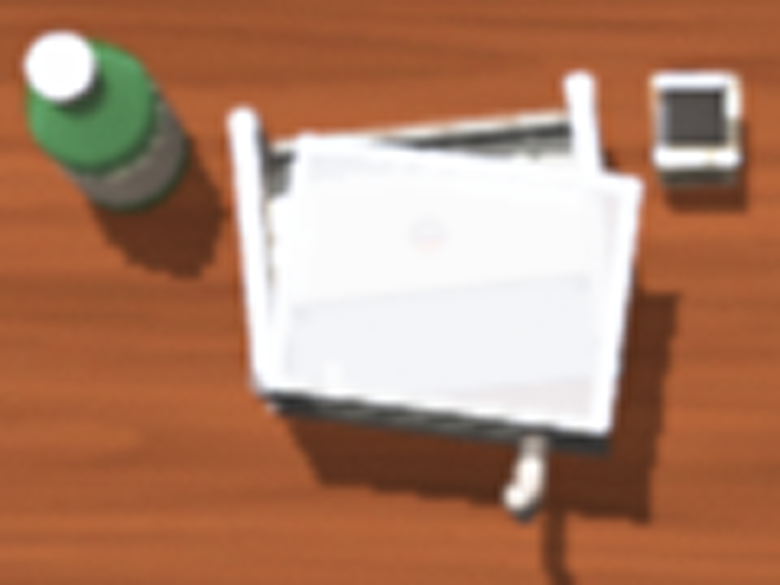

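```bash
cat > h.py <<'E'
import numpy as np
from rig import readout,cams
C={n:cams.calibration(n) for n in("side","top")}
def ray(n,u,v):
    c=C[n];R=np.array(c["R"]);t=np.array(c["t"])
    d=R.T@np.array([(u-c["cx"])/c["fx"],(v-c["cy"])/c["fy"],1]);return -R.T@t,d/np.linalg.norm(d)
def atz(n,u,v,z):
    o,d=ray(n,u,v);return o+d*(z-o[2])/d[2]
def tri(us,vs,ut,vt):
    A=np.zeros((3,3));b=np.zeros(3);L=[]
    for n,u,v in(("side",us,vs),("top",ut,vt)):
        o,d=ray(n,u,v);P=np.eye(3)-np.outer(d,d);A+=P;b+=P@o;L.append((o,P))
    X=np.linalg.solve(A,b);return X,[np.linalg.norm(P@(X-o)) for o,P in L]
def proj(n,X):
    c=C[n];p=np.array(c["R"])@X+c["t"];return np.array([c["fx"]*p[0]/p[2]+c["cx"],c["fy"]*p[1]/p[2]+c["cy"]])
E
cat > q.py <<'E'
from h import *
np.set_printoptions(precision=1,suppress=True)
S=lambda x,y,x0=250,y0=120,k=4.8:((x+.5)/k+x0-.5,(y+.5)/k+y0-.5)
T=lambda x,y:S(x,y,170,140,6.5)
T3=lambda x,y:S(x,y,310,180,7)
S1=lambda x,y:S(x,y,200,220,4)
print("hole",atz("top",*T(428,235),90))
for n,p,z in(("Lrear",(243,115),121),("Lfront",(265,385),121),("Rrear",(578,82),121),("handle",(520,488),146),
  ("hoodRL",(300,138),130),("hoodRR",(638,182),130),("hoodFR",(605,430),130),("panbotR",(605,450),16)):
    print(n,atz("top",*T(*p),z))
print("handle side",atz("side",*S(73,308),146),tri(*S(73,308),*T(520,488)))
print("hoodside",[atz("side",*S(*p),130) for p in((135,212),(318,210),(330,358),(133,360))])
# rack
for p in((145,338),(685,338),(688,463),(148,458)): print("plate",atz("top",*T3(*p),115))
print("probe flange",atz("top",*T3(252,400),118),"top of handle",atz("top",*T3(268,388),175), atz("side",*S1(206,120),175))
print("pear",atz("top",*T3(600,390),160)); print(proj("top",np.array([0,0,0.])))
print("greens",atz("top",335,198,200))
E
python3 q.py
```

```text
hole [662.3  78.2  90. ]
Lrear [712.6 164.8 121. ]
Lfront [584.2 149.9 121. ]
Rrear [731.4   7.  121. ]
handle [535.5  28.4 146. ]
hoodRL [700.1 136.4 130. ]
hoodRR [682.  -22.5 130. ]
hoodFR [564.9  -9.5 130. ]
panbotR [568.9  -7.1  16. ]
handle side [530.   28.8 146. ] (array([532.7,  28.3, 146.8]), [np.float64(2.701606076545183), np.float64(2.7016060765452683)])
hoodside [array([580.3, 152.7, 130. ]), array([701.6, 138.2, 130. ]), array([680.6, -21. , 130. ]), array([562.7,  -7. , 130. ])]
plate [ 503.2 -214.9  115. ]
plate [ 507.5 -447.6  115. ]
plate [ 453.8 -448.1  115. ]
plate [ 451.5 -216.4  115. ]
probe flange [ 477.1 -260.6  118. ] top of handle [ 478.4 -259.5  175. ] [ 477.3 -261.7  175. ]
pear [ 481.2 -400.4  160. ]
[256.6 390.9]
greens [ 582.6 -219.1  200. ]
```

The probe candidates are the black tools at side pixels (252,257) and (257,305), plus the green and purple look-alikes. The first black tool has a straight round handle over a disc flange (crop c1 at 207,150), so it is the probe. The second is the pear-shaped nutdriver. In the top view the probe is at (346,236). The door is about 0.23 rad ajar, with the handle tip at top pixel (249.5,214.6) and side pixel (265,184).

I'll turn the tool and move it above the handle first.

```bash
cat >> h.py <<'E'
np.set_printoptions(precision=3,suppress=True)
from scipy.spatial.transform import Rotation as Ro
def st():
    s=readout.sense();q=s["ee_rot"];R=Ro.from_quat([q[1],q[2],q[3],q[0]]).as_matrix();return s,R
def to(x,y,z,yaw=None):
    s,R=st();d=np.array([x,y,z])-s["eef_pos"];a=np.arctan2(R[1,1],R[0,1])
    print("t",round(s["time_s"],2),"pos",s["eef_pos"],"yaw",a,"tilt",R[:2,2],"F",s["force"],"w",s["grip_width"])
    print("world d mm",d,"tool cm",R.T@d/10, "" if yaw is None else ("turn z units",np.degrees(a-yaw)/5))
E
python3 - <<'E'
from h import *
for n,p in(("g1",(335,198)),("g2",(313,257)),("pu",(345,268))): print(n,atz("top",*p,160))
h=np.array([588,148.5]);psi=.117
for q in(.23,.6,1,1.4,1.75):
    f=psi-q;c,s=np.cos(f),np.sin(f);print(q,h+np.array([[c,-s],[s,c]])@[-42,-125])
to(533,28.3,190,-.43)
E
```

```text
g1 [ 588.191 -223.684  160.   ]
g2 [ 413.419 -160.108  160.   ]
pu [ 383.411 -253.287  160.   ]
0.23 [532.173  29.033]
0.6 [492.75   57.306]
1 [464.756 101.597]
1.4 [456.22  153.293]
1.75 [465.853 198.189]
t 0.1 pos [209.039 481.356 230.809] yaw 1.160977605943763 tilt [-0.001 -0.001] F [ 0.007  0.247 -0.599] w 0.9989811058300858
world d mm [ 323.961 -453.056  -40.809] tool cm [-47.766 -28.642   4.099] ('turn z units', np.float64(18.231260424081082))
```

{"fn": "carry_out", "kwargs": {"steps": [-2.65,-1.59,0,0,0,0,-0.25,-2.65,-1.59,0,0,0,0,-0.25,-2.65,-1.59,0,0,0,0,-0.25,-2.65,-1.59,0,0,0,0,-0.25,-2.65,-1.59,0,0,0,0,-0.25,-2.65,-1.59,0,0,0,0,-0.25,-2.65,-1.59,0,0,0,0,-0.25,-2.65,-1.59,0,0,0,0,-0.25,-2.65,-1.59,0,0,0,0,-0.25,-2.65,-1.59,0,0,0,0,-0.25,-2.65,-1.59,0,0,0,0,-0.25,-2.65,-1.59,0,0,0,0,-0.25,-2.65,-1.59,0,0,0,0,-0.25,-2.65,-1.59,0,0,0,0,-0.25,-2.65,-1.59,0,0,0,0,-0.25,-2.65,-1.59,0,0,0,0,-0.25,-2.65,-1.59,0,0,0,0,-0.25,-2.65,-1.59,0,0,0,0,-0.25], "grip_force": 30}}

```text
time_s: 1.6
eef_pos: [533.2, 27.6, 231.0]
ee_rot: [-0.0, 0.204, 0.979, -0.0]
force: [1.2, 0.2, 0.1]
grip_width: 0.376
```

{"fn": "carry_out", "kwargs": {"steps": [0,0,0,0,0,1.3,-0.25,0,0,0,0,0,1.3,-0.25,0,0,0,0,0,1.3,-0.25,0,0,0,0,0,1.3,-0.25,0,0,0,0,0,1.3,-0.25,0,0,0,0,0,1.3,-0.25,0,0,0,0,0,1.3,-0.25,0,0,0,0,0,1.3,-0.25,0,0,0,0,0,1.3,-0.25,0,0,0,0,0,1.3,-0.25,0,0,0,0,0,1.3,-0.25,0,0,0,0,0,1.3,-0.25,0,0,0,0,0,1.3,-0.25,0,0,0,0,0,1.3,-0.25,0,0,0,0,0,0,-0.25]}}

```text
time_s: 2.85
eef_pos: [532.5, 29.0, 231.0]
ee_rot: [-0.0, 0.842, 0.539, -0.0]
force: [0.4, 0.2, 0.3]
grip_width: 0.371
```

```bash
cat > snap.py <<'E'
import sys,cv2
from h import *
# snap.py tag n x0 y0 x1 y1 k ...
def snap(tag,side=None,top=None):
    for n,b in(("side",side),("top",top)):
        if b is None: continue
        im=cams.capture(n)[:,:,::-1];cv2.imwrite(f"pics/{tag}_{n}_full.png",im)
        x0,y0,x1,y1,k=b;cv2.imwrite(f"pics/{tag}_{n}.png",cv2.resize(im[y0:y1,x0:x1],None,fx=k,fy=k,interpolation=cv2.INTER_CUBIC))
E
python3 - <<'E'
from snap import *
snap("a",(230,130,350,230,6),(200,140,300,240,6))
to(533,28.3,190,-.43)
E
```

```text
t 2.95 pos [532.574  28.99  231.085] yaw -0.4236332302408403 tilt [-0.  0.] F [-0.42  -0.256  0.145] w 0.37598540252084783
world d mm [  0.426  -0.69  -41.085] tool cm [-0.045  0.069  4.108] ('turn z units', np.float64(0.07295780726627459))
```

View pics/a_side.png

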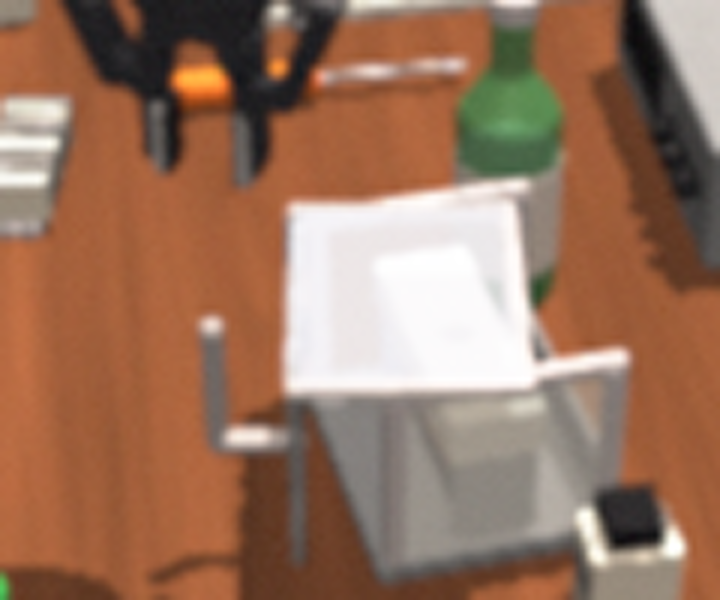

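View pics/a_top.png

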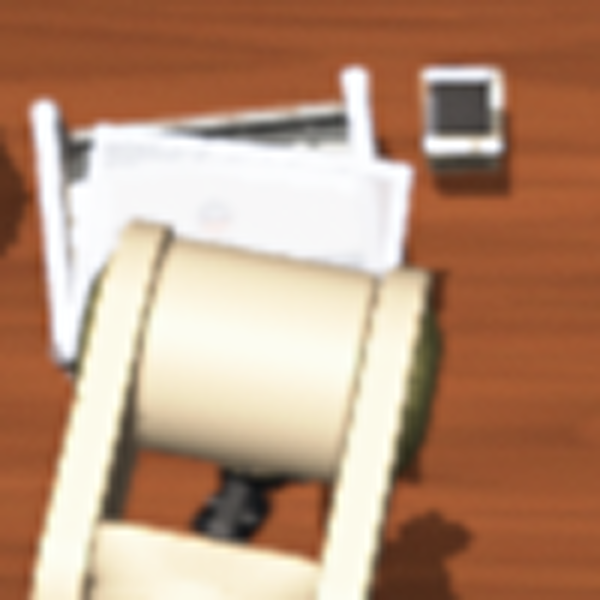

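```bash
python3 - <<'E'
from h import *
for n in("side",):
  print(proj(n,np.array([532.6,29,146.])),proj(n,np.array([532.6,29,231.])), "seen finger",230+203/6,130+172/6,"bar",265.2,183.7)
  # pad tips from bar width
E
```

```text
[265.693 183.666] [264.287 159.127] seen finger 263.8333333333333 158.66666666666666 bar 265.2 183.7
```

{"fn": "carry_out", "kwargs": {"steps": [0,0,1.5,0,0,0,-0.25,0,0,1.5,0,0,0,-0.25,0,0,1.5,0,0,0,-0.25,0,0,1.5,0,0,0,-0.25,0,0,1.0,0,0,0,-0.25,0,0,0,0,0,0,-0.25]}}

```text
time_s: 3.45
eef_pos: [531.8, 29.1, 159.3]
ee_rot: [-0.001, 0.84, 0.542, -0.001]
force: [-0.4, -0.2, -0.2]
grip_width: 0.376
```

```bash
python3 - <<'E'
from snap import *
snap("b",(230,130,350,230,6))
E
```

```text
(no output)
```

View pics/b_side.png

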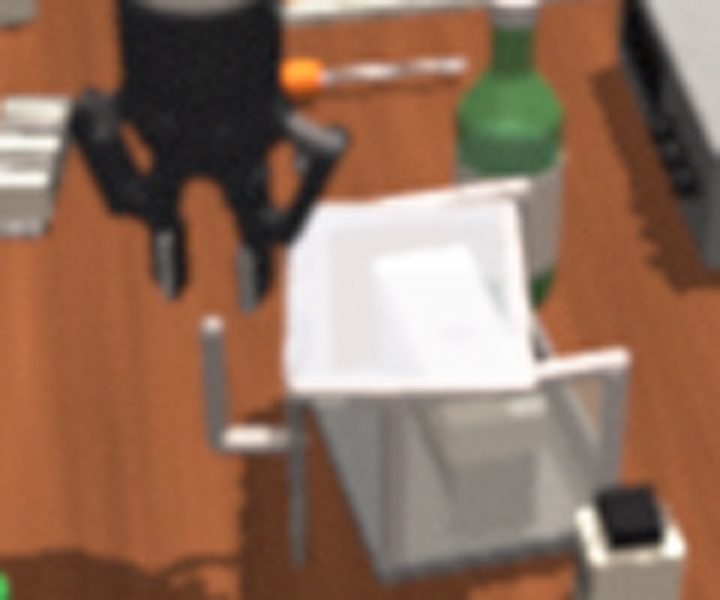

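{"fn": "carry_out", "kwargs": {"steps": [0,0,1.0,0,0,0,-0.25,0,0,1.0,0,0,0,-0.25,0,0,1.0,0,0,0,-0.25,0,0,1.0,0,0,0,-0.25,0,0,0.9,0,0,0,-0.25,0,0,0,0,0,0,-0.25]}}

```text
time_s: 4.0
eef_pos: [531.7, 29.1, 110.1]
ee_rot: [-0.001, 0.841, 0.541, -0.001]
force: [-0.9, 0.2, -0.5]
grip_width: 0.374
```

```bash
python3 - <<'E'
from snap import *
snap("c",(230,130,350,230,6))
to(532,29,110)
E
```

```text
t 4.05 pos [532.215  29.027 111.253] yaw -0.4272064698498746 tilt [-0.002  0.   ] F [0.677 0.491 0.894] w 0.3707878811890908
world d mm [-0.215 -0.027 -1.253] tool cm [-0.011 -0.018  0.125]
```

View pics/c_side.png

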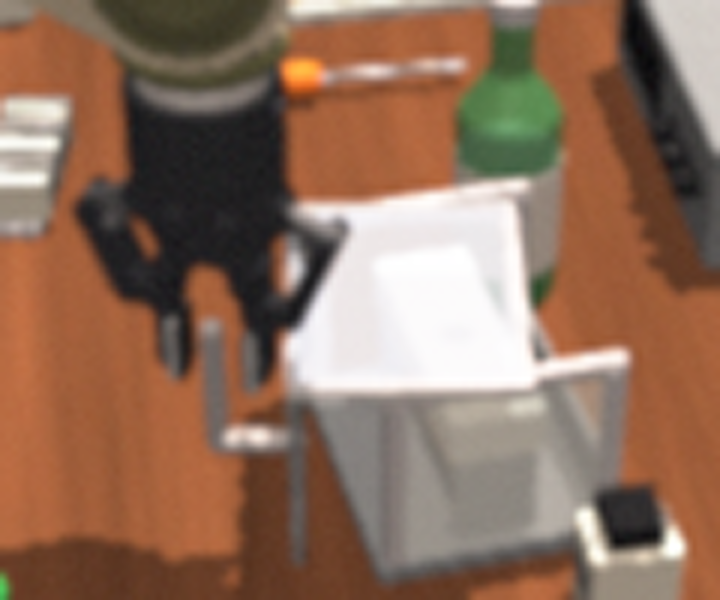

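Fingers at (175,360) and (255,370) straddle the bar at (212,340), so I'm closing on it.

{"fn": "carry_out", "kwargs": {"steps": [0,0,0,0,0,0,-1,0,0,0,0,0,0,-1,0,0,0,0,0,0,-1,0,0,0,0,0,0,-1,0,0,0,0,0,0,-1,0,0,0,0,0,0,-1,0,0,0,0,0,0,-1], "grip_force": 30}}

```text
time_s: 4.63
eef_pos: [532.9, 28.9, 112.7]
ee_rot: [0.0, 0.841, 0.541, 0.0]
force: [-0.3, -0.0, 3.9]
grip_width: 0.129
```

```bash
python3 - <<'E'
from h import *
to(532,29,110)
E
```

```text
t 4.63 pos [532.906  28.943 112.716] yaw -0.4271859288149992 tilt [ 0.001 -0.   ] F [-0.342 -0.004  3.919] w 0.12899646329512576
world d mm [-0.906  0.057 -2.716] tool cm [-0.032 -0.085  0.272]
```

{"fn": "carry_out", "kwargs": {"steps": [0.0125,-0.574,0,0,0,0.5,-1,0.0125,-0.574,0,0,0,0.5,-1,0.0125,-0.574,0,0,0,0.5,-1,0.0125,-0.574,0,0,0,0.5,-1,0.0125,-0.574,0,0,0,0.5,-1,0.0125,-0.574,0,0,0,0.5,-1,0.0125,-0.574,0,0,0,0.5,-1,0.0125,-0.574,0,0,0,0.5,-1]}}

```text
time_s: 5.3
eef_pos: [494.4, 53.8, 112.7]
ee_rot: [0.001, 0.923, 0.386, -0.001]
force: [-5.4, -7.7, 8.1]
grip_width: 0.128
```

```bash
python3 - <<'E'
from snap import *
snap("d",(210,110,350,230,5))
to(532,29,110)
E
```

```text
t 5.35 pos [493.622  54.475 112.669] yaw -0.780681407089051 tilt [-0.002 -0.002] F [-8.272 -6.585  6.903] w 0.1265018658758972
world d mm [ 38.378 -25.475  -2.669] tool cm [0.892 4.519 0.264]
```

View pics/d_side.png

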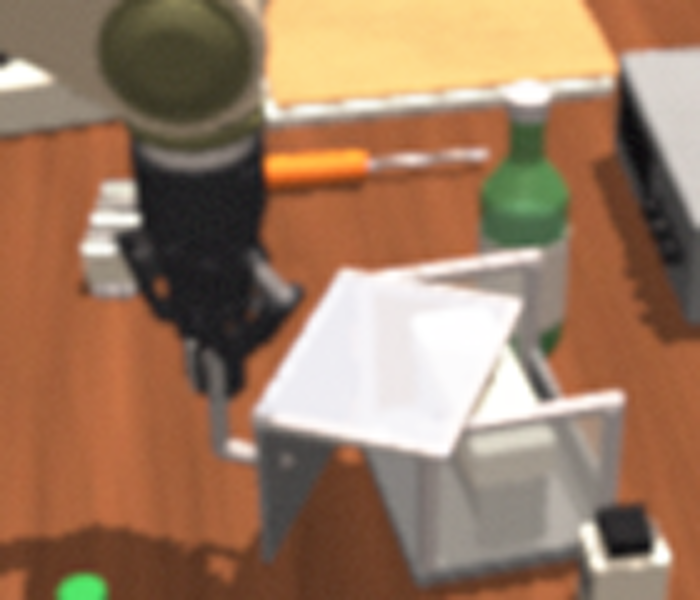

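{"fn": "carry_out", "kwargs": {"steps": [-0.1,-0.574,0,0,0,0.5,-1,0.0125,-0.574,0,0,0,0.5,-1,0.0125,-0.574,0,0,0,0.5,-1,0.0125,-0.574,0,0,0,0.5,-1,0.0125,-0.574,0,0,0,0.5,-1,0.0125,-0.574,0,0,0,0.5,-1,0.0125,-0.574,0,0,0,0.5,-1,0.0125,-0.574,0,0,0,0.5,-1,0.0125,-0.574,0,0,0,0.5,-1,0.0125,-0.574,0,0,0,0.5,-1]}}

```text
time_s: 6.18
eef_pos: [461.8, 101.3, 112.7]
ee_rot: [0.001, 0.984, 0.177, -0.002]
force: [-9.9, -5.9, 10.0]
grip_width: 0.126
```

```bash
python3 - <<'E'
from h import *
to(466,198,110)
s,R=st();p=s["eef_pos"][:2];print("r to hinge",np.hypot(*(p-[588,148.5])),"F tool",R.T@s["force"])
E
```

```text
t 6.18 pos [461.828 101.339 112.651] yaw -1.2145629377017597 tilt [-0.003 -0.002] F [-9.911 -5.943 10.025] w 0.12584889465609356
world d mm [ 4.172 96.661 -2.651] tool cm [ 3.763 -8.914  0.248] 
r to hinge 134.697975960467 F tool [-11.397   2.118  -9.984]
```

{"fn": "carry_out", "kwargs": {"steps": [-0.1,-0.574,0,0,0,0.5,-1,0.0125,-0.574,0,0,0,0.5,-1,0.0125,-0.574,0,0,0,0.5,-1,0.0125,-0.574,0,0,0,0.5,-1,0.0125,-0.574,0,0,0,0.5,-1,0.0125,-0.574,0,0,0,0.5,-1,0.0125,-0.574,0,0,0,0.5,-1,0.0125,-0.574,0,0,0,0.5,-1,0.0125,-0.574,0,0,0,0.5,-1,0.0125,-0.574,0,0,0,0.5,-1,0.0125,-0.574,0,0,0,0.5,-1,0.0125,-0.574,0,0,0,0.5,-1,0.0125,-0.574,0,0,0,0.5,-1,0.0125,-0.574,0,0,0,0.5,-1,0.0125,-0.574,0,0,0,0.5,-1,0.0125,-0.574,0,0,0,0.5,-1,0.0125,-0.574,0,0,0,0.5,-1,0,0,0,0,0,0,-1]}}

```text
time_s: 7.68
eef_pos: [462.1, 198.0, 112.6]
ee_rot: [-0.0, 0.981, -0.192, -0.001]
force: [-9.2, 3.1, 10.6]
grip_width: 0.126
```

```bash
python3 - <<'E'
from snap import *
snap("e",(190,90,350,230,4.2),(180,130,300,250,5))
to(466,198,110)
s,R=st();p=s["eef_pos"][:2];print("r to hinge",np.hypot(*(p-[588,148.5])),"F tool",R.T@s["force"],s["joints"])
E
```

```text
t 7.78 pos [462.027 197.664 112.658] yaw -1.9543237081163327 tilt [-0.003  0.001] F [-9.67   3.439 10.341] w 0.12935272963305264
world d mm [ 3.973  0.336 -2.658] tool cm [ 0.357 -0.18   0.265] 
r to hinge 135.22689532131406 F tool [-10.285   0.43  -10.31 ] [0.17  0.395 1.717 0.002 1.032 2.123]
```

View pics/e_side.png

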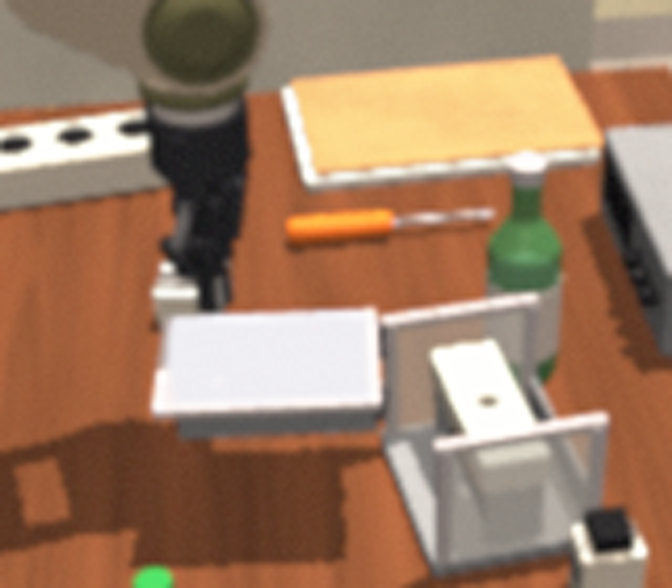

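View pics/e_top.png

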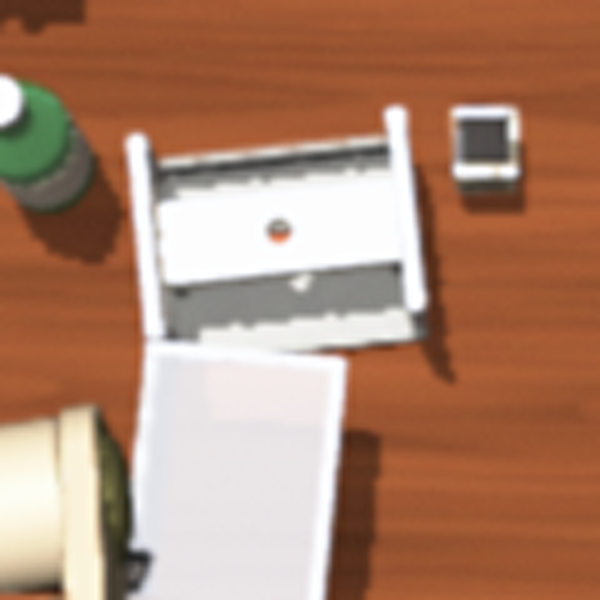

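The door stands past square and the hole is visible at top (278,230) in the crop. I'm releasing the handle and going straight up.

{"fn": "carry_out", "kwargs": {"steps": [0,0,0,0,0,0,-0.3,0,0,0,0,0,0,-0.3,0,0,0,0,0,0,-0.3,0,0,0,0,0,0,-0.3,0,0,-1.5,0,0,0,-0.3,0,0,-1.5,0,0,0,-0.3,0,0,-1.5,0,0,0,-0.3,0,0,-2.5,0,0,0,-0.3,0,0,-2.5,0,0,0,-0.3,0,0,-2.5,0,0,0,-0.3,0,0,-2.5,0,0,0,-0.3,0,0,-2,0,0,0,-0.3,0,0,0,0,0,0,-0.3]}}

```text
time_s: 8.87
eef_pos: [464.6, 196.9, 281.2]
ee_rot: [-0.001, 0.982, -0.191, 0.003]
force: [-0.0, -1.1, 1.3]
grip_width: 0.351
```

```bash
python3 - <<'E'
from h import *
to(478,-261,275,0)
E
```

```text
t 8.87 pos [464.563 196.935 281.199] yaw -1.9544692412355016 tilt [0.007 0.001] F [-0.007 -1.096  1.281] w 0.3512934239768686
world d mm [  13.437 -457.935   -6.199] tool cm [18.385 41.963  0.578] ('turn z units', np.float64(-22.39656774218612))
```

{"fn": "carry_out", "kwargs": {"steps": [1.02,2.33,0,0,0,0,0.2,1.02,2.33,0,0,0,0,0.2,1.02,2.33,0,0,0,0,0.2,1.02,2.33,0,0,0,0,0.2,1.02,2.33,0,0,0,0,0.2,1.02,2.33,0,0,0,0,0.2,1.02,2.33,0,0,0,0,0.2,1.02,2.33,0,0,0,0,0.2,1.02,2.33,0,0,0,0,0.2,1.02,2.33,0,0,0,0,0.2,1.02,2.33,0,0,0,0,0.2,1.02,2.33,0,0,0,0,0.2,1.02,2.33,0,0,0,0,0.2,1.02,2.33,0,0,0,0,0.2,1.02,2.33,0,0,0,0,0.2,1.02,2.33,0,0,0,0,0.2,1.02,2.33,0,0,0,0,0.2,1.02,2.33,0,0,0,0,0.2]}}

```text
time_s: 10.37
eef_pos: [476.3, -262.2, 276.5]
ee_rot: [-0.0, 0.982, -0.191, -0.0]
force: [0.8, -0.5, -0.3]
grip_width: 0.596
```

{"fn": "carry_out", "kwargs": {"steps": [0,0,0,0,0,-1.32,0.2,0,0,0,0,0,-1.32,0.2,0,0,0,0,0,-1.32,0.2,0,0,0,0,0,-1.32,0.2,0,0,0,0,0,-1.32,0.2,0,0,0,0,0,-1.32,0.2,0,0,0,0,0,-1.32,0.2,0,0,0,0,0,-1.32,0.2,0,0,0,0,0,-1.32,0.2,0,0,0,0,0,-1.32,0.2,0,0,0,0,0,-1.32,0.2,0,0,0,0,0,-1.32,0.2,0,0,0,0,0,-1.32,0.2,0,0,0,0,0,-1.32,0.2,0,0,0,0,0,-1.32,0.2,0,0,0,0,0,-1.32,0.2,0,0,0,0,0,-1.32,0.2,0,0,0,0,0,0,0.2]}}

```text
time_s: 11.87
eef_pos: [476.4, -260.9, 276.5]
ee_rot: [-0.0, 0.704, 0.71, -0.0]
force: [0.5, 0.5, -0.3]
grip_width: 0.602
```

```bash
python3 - <<'E'
from snap import *
snap("f",(200,190,320,290,6),(150,120,330,260,4))
to(478,-261,275,0)
E
```

```text
t 11.97 pos [ 476.489 -260.864  276.774] yaw 5.712501627273362e-05 tilt [-0.001  0.   ] F [ 0.525  0.38  -0.076] w 0.5976885803188619
world d mm [ 1.511 -0.136 -1.774] tool cm [-0.014  0.151  0.177] ('turn z units', np.float64(0.000654604467408757))
```

View pics/f_side.png

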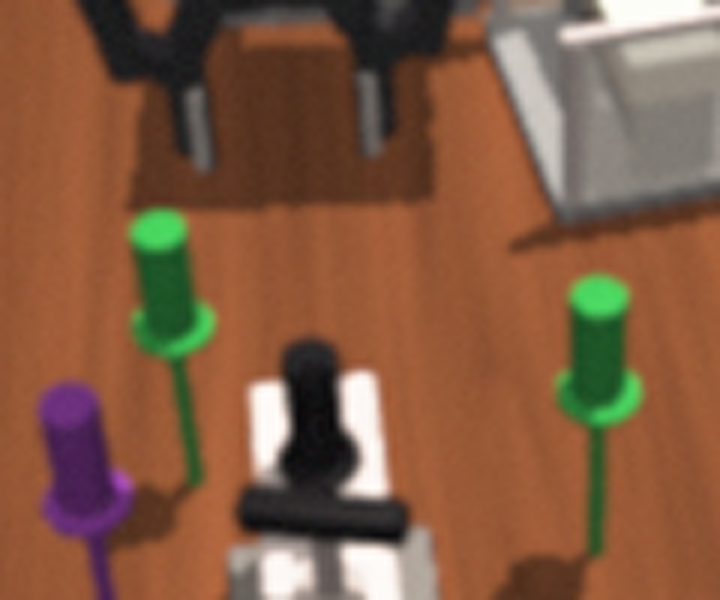

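View pics/f_top.png

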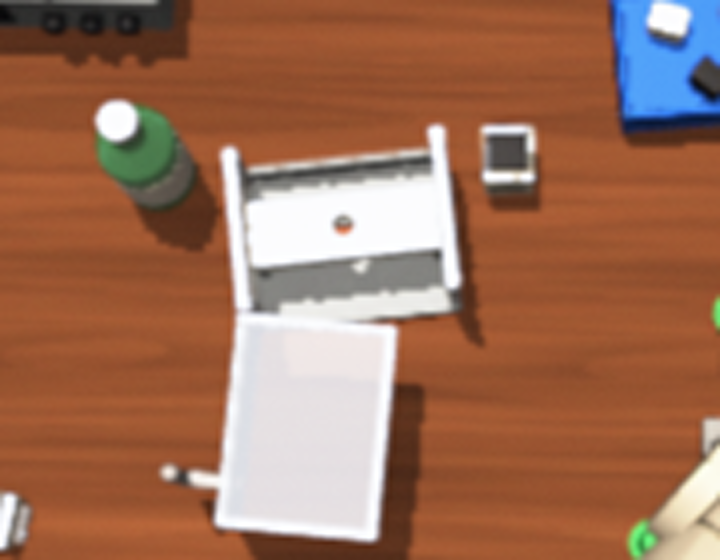

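```bash
python3 - <<'E'
from h import *
S=lambda x,y,x0,y0,k:((x+.5)/k+x0-.5,(y+.5)/k+y0-.5)
print("probe top",atz("side",*S(309,352,200,190,6),175))
T=lambda x,y:S(x,y,150,120,4)
hl=atz("top",*T(343,224),90);print("hole",hl, "full crop e", atz("top",*S(278,230,180,130,5),90),atz("side",*S(488,401,190,90,4.2),90))
a=[atz("top",*T(*p),130) for p in((240,315),(396,327),(377,540),(217,524))];print(a)
b=[atz("top",*T(*p),121) for p in((230,152),(437,130),(453,285),(245,308))];print(b)
d=a[0]-a[3];print("door edge",np.arctan2(d[1],d[0]),np.arctan2(*(a[1]-a[2])[[1,0]]))
for i,j in((3,0),(2,1)): 
  d=b[j]-b[i] if i==3 else b[1]-b[2]; print(np.arctan2(d[1],d[0]))
g=[atz("top",*T(*p),90) for p in((246,195),(443,175),(445,248),(255,268))];print(g,np.mean(g,0))
E
```

```text
probe top [ 477.46  -257.299  175.   ]
hole [662.61   78.342  90.   ] full crop e [662.679  78.889  90.   ] [660.714  80.471  90.   ]
[array([584.269, 151.045, 130.   ]), array([577.316,  33.073, 130.   ]), array([417.332,  43.236, 130.   ]), array([426.916, 162.714, 130.   ])]
[array([711.5  , 164.239, 121.   ]), array([731.595,   5.83 , 121.   ]), array([611.484,  -9.006, 121.   ]), array([590.918, 148.561, 121.   ])]
door edge -0.07402681963956463 -0.06344118644207489
0.12930047067345773
0.12289343858080654
[array([684.188, 154.662,  90.   ]), array([702.857,   1.362,  90.   ]), array([645.131,  -1.453,  90.   ]), array([626.696, 145.689,  90.   ])] [664.718  75.065  90.   ]
```

{"fn": "carry_out", "kwargs": {"steps": [0.05,0.13,1.4,0,0,0,0.2,0,0,1.4,0,0,0,0.2,0,0,1.4,0,0,0,0.2,0,0,1.4,0,0,0,0.2,0,0,1.4,0,0,0,0.2,0,0,1.4,0,0,0,0.2,0,0,0,0,0,0,0.2]}}

```text
time_s: 12.55
eef_pos: [476.9, -259.6, 190.6]
ee_rot: [-0.002, 0.707, 0.707, -0.0]
force: [0.5, 0.1, -0.3]
grip_width: 0.6
```

```bash
python3 - <<'E'
from snap import *
snap("g",(200,190,320,290,6))
to(478,-260,133,0)
E
```

```text
t 12.6 pos [ 477.43  -260.009  192.232] yaw 0.0012716276815329317 tilt [-0.002  0.002] F [-0.188 -0.119  0.395] w 0.598688335537796
world d mm [  0.57    0.009 -59.232] tool cm [-0.01   0.069  5.923] ('turn z units', np.float64(0.014571779852768585))
```

View pics/g_side.png

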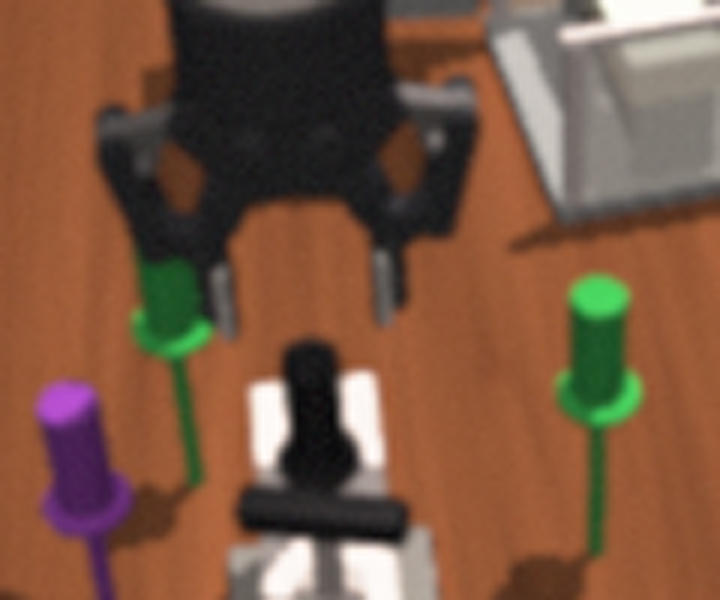

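{"fn": "carry_out", "kwargs": {"steps": [0,0.05,1.2,0,0,0,0.2,0,0,1.2,0,0,0,0.2,0,0,1.2,0,0,0,0.2,0,0,1.2,0,0,0,0.2,0,0,1.0,0,0,0,0.2,0,0,0,0,0,0,0.2,0,0,0,0,0,0,0.2]}}

```text
time_s: 13.18
eef_pos: [478.5, -260.5, 135.7]
ee_rot: [0.0, 0.706, 0.708, 0.0]
force: [-0.7, -0.8, 0.6]
grip_width: 0.599
```

```bash
python3 - <<'E'
from snap import *
snap("i",(200,190,320,290,6),(310,180,420,260,7))
to(478,-260,133,0)
E
```

```text
t 13.28 pos [ 478.784 -260.657  136.273] yaw 0.0034470695337528415 tilt [ 0.001 -0.001] F [-0.28   0.446  1.254] w 0.6008942558673354
world d mm [-0.784  0.657 -3.273] tool cm [ 0.066 -0.079  0.327] ('turn z units', np.float64(0.03950050719443326))
```

View pics/i_side.png

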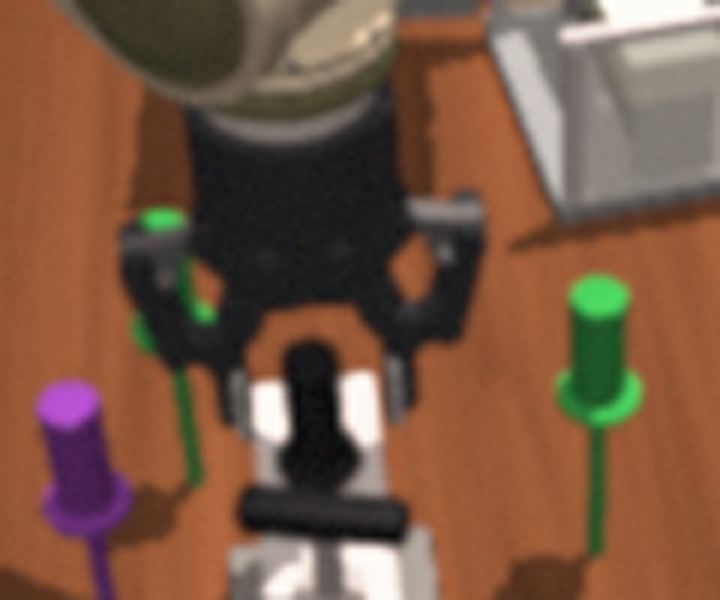

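{"fn": "carry_out", "kwargs": {"steps": [0,-0.1,0.3,0,0,0,0.2,0,0,0,0,0,0,-0.2,0,0,0,0,0,0,-0.4,0,0,0,0,0,0,-0.6,0,0,0,0,0,0,-0.8,0,0,0,0,0,0,-1,0,0,0,0,0,0,-1,0,0,0,0,0,0,-1,0,0,0,0,0,0,-1,0,0,0,0,0,0,-1], "grip_force": 50}}

```text
time_s: 14.12
eef_pos: [477.4, -260.4, 132.5]
ee_rot: [0.0, 0.706, 0.708, -0.0]
force: [-3.1, 0.5, 5.0]
grip_width: 0.268
```

```bash
python3 - <<'E'
from snap import *
snap("j",(200,190,320,290,6))
to(478,-260,133,0)
E
```

```text
t 14.17 pos [ 477.381 -260.404  132.534] yaw 0.0038960679880120502 tilt [ 0. -0.] F [-3.737  0.386  5.469] w 0.2647754388007116
world d mm [0.619 0.404 0.466] tool cm [ 0.04   0.062 -0.047] ('turn z units', np.float64(0.04464565048182334))
```

View pics/j_side.png

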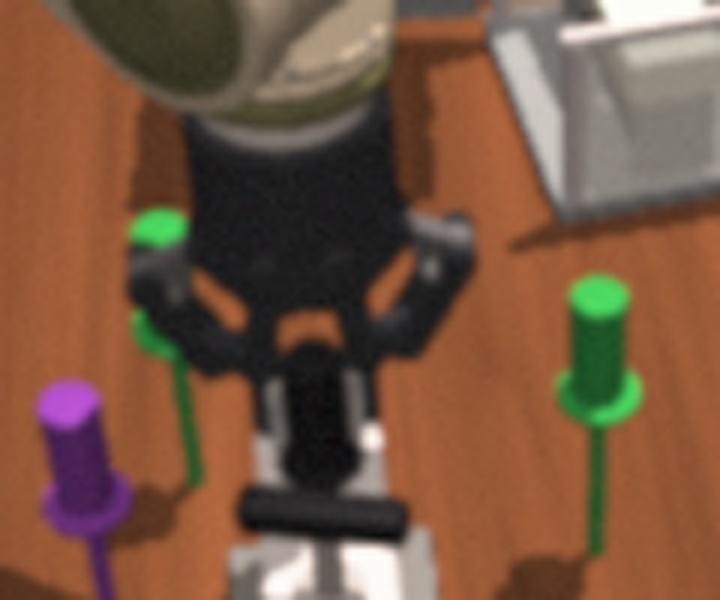

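{"fn": "carry_out", "kwargs": {"steps": [0,0,-0.5,0,0,0,-1,0,0,-0.8,0,0,0,-1,0,0,-1,0,0,0,-1,0,0,-1,0,0,0,-1,0,0,-1,0,0,0,-1,0,0,-1,0,0,0,-1,0,0,-1,0,0,0,-1,0,0,-1,0,0,0,-1,0,0,-1,0,0,0,-1,0,0,-1,0,0,0,-1,0,0,-1,0,0,0,-1,0,0,-1,0,0,0,-1,0,0,-1,0,0,0,-1,0,0,-1.2,0,0,0,-1,0,0,-1.2,0,0,0,-1,0,0,-1.2,0,0,0,-1,0,0,-1.2,0,0,0,-1,0,0,-0.9,0,0,0,-1,0,0,0,0,0,0,-1,0,0,0,0,0,0,-1]}}

```text
time_s: 15.83
eef_pos: [477.4, -260.3, 312.4]
ee_rot: [0.0, 0.706, 0.708, 0.0]
force: [-0.2, -1.0, -1.8]
grip_width: 0.271
```

```bash
python3 - <<'E'
from snap import *
snap("k",(190,160,330,290,4.6))
to(662,79,312,0)
E
```

```text
t 15.88 pos [ 477.269 -260.235  311.76 ] yaw 0.0038187896138066183 tilt [-0.001  0.001] F [-0.155 -0.579 -1.515] w 0.263580323544789
world d mm [184.731 339.235   0.24 ] tool cm [33.853 18.603 -0.016] ('turn z units', np.float64(0.04376010554390256))
```

View pics/k_side.png

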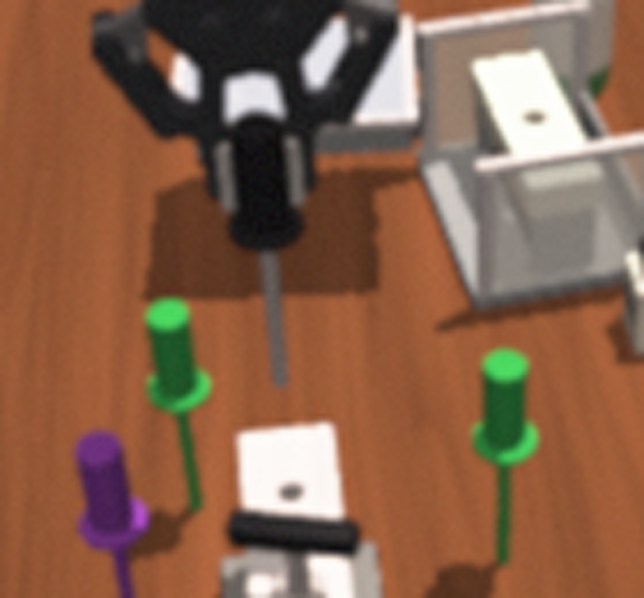

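```bash
python3 - <<'E'
from h import *
S=lambda x,y,x0=190,y0=160,k=4.6:((x+.5)/k+x0-.5,(y+.5)/k+y0-.5)
print("seen tip",S(281,384),"rod top",S(268,252))
for z in(195,290,295): print(z,proj("side",np.array([477.3,-260.2,z])))
E
```

```text
seen tip (250.69565217391306, 243.08695652173913) rod top (247.8695652173913, 214.3913043478261)
195 [250.464 243.009]
290 [247.294 211.264]
295 [247.114 209.465]
```

{"fn": "carry_out", "kwargs": {"steps": [0.9,0.5,0,0,0,0,-1,1.9,1.03,0,0,0,0,-1,1.9,1.03,0,0,0,0,-1,1.9,1.03,0,0,0,0,-1,1.9,1.03,0,0,0,0,-1,1.9,1.03,0,0,0,0,-1,1.9,1.03,0,0,0,0,-1,1.9,1.03,0,0,0,0,-1,1.9,1.03,0,0,0,0,-1,1.9,1.03,0,0,0,0,-1,1.9,1.03,0,0,0,0,-1,1.9,1.03,0,0,0,0,-1,1.9,1.03,0,0,0,0,-1,1.9,1.03,0,0,0,0,-1,1.9,1.03,0,0,0,0,-1,1.9,1.03,0,0,0,0,-1,1.9,1.03,0,0,0,0,-1,1.9,1.03,0,0,0,0,-1,0.8,0.4,0,0,0,0,-1,0,0,0,0,0,0,-1]}}

```text
time_s: 17.55
eef_pos: [660.3, 82.5, 311.0]
ee_rot: [-0.001, 0.705, 0.709, -0.0]
force: [0.5, -0.7, -0.4]
grip_width: 0.266
```

```bash
python3 - <<'E'
from snap import *
snap("l",(230,90,370,210,5.5),(180,100,320,220,5))
to(661.3,79.8,240,0)
E
```

```text
t 17.65 pos [659.909  80.126 311.838] yaw 0.0039981129981021815 tilt [-0.001 -0.   ] F [-0.2   -0.413 -1.469] w 0.2643777482769966
world d mm [  1.391  -0.326 -71.838] tool cm [-0.031  0.146  7.184] ('turn z units', np.float64(0.04581500016153022))
```

View pics/l_side.png

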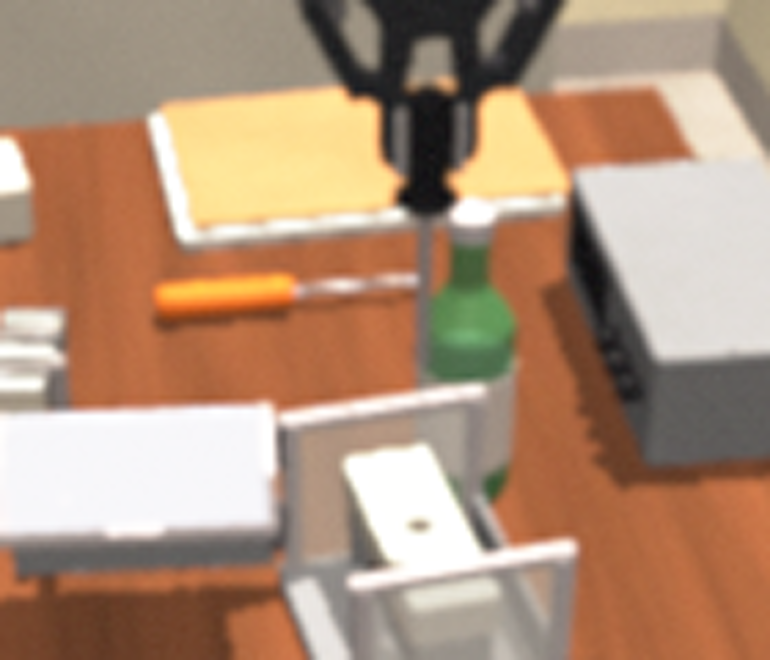

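View pics/l_top.png

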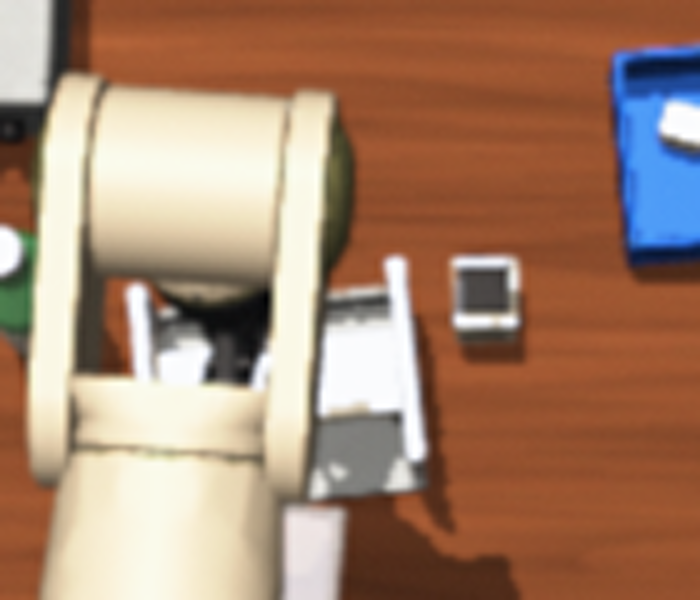

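{"fn": "carry_out", "kwargs": {"steps": [0,0.1,1,0,0,0,-1,0,0,1,0,0,0,-1,0,0,1,0,0,0,-1,0,0,1,0,0,0,-1,0,0,1,0,0,0,-1,0,0,1,0,0,0,-1,0,0,1,0,0,0,-1,0,0,1,0,0,0,-1,0,0,1,0,0,0,-1,0,0,0,0,0,0,-1,0,0,0,0,0,0,-1]}}

```text
time_s: 18.57
eef_pos: [661.1, 80.4, 221.8]
ee_rot: [-0.0, 0.706, 0.708, -0.0]
force: [-0.3, 0.7, -0.7]
grip_width: 0.269
```

```bash
python3 - <<'E'
from snap import *
snap("m",(270,140,340,200,10))
to(661.3,79.8,222,0)
E
```

```text
t 18.62 pos [661.338  80.402 222.599] yaw 0.00391706730358701 tilt [ 0.001 -0.   ] F [ 0.159 -0.006 -0.276] w 0.2721497501533046
world d mm [-0.038 -0.602 -0.599] tool cm [-0.06  -0.004  0.06 ] ('turn z units', np.float64(0.04488628491284505))
```

View pics/m_side.png

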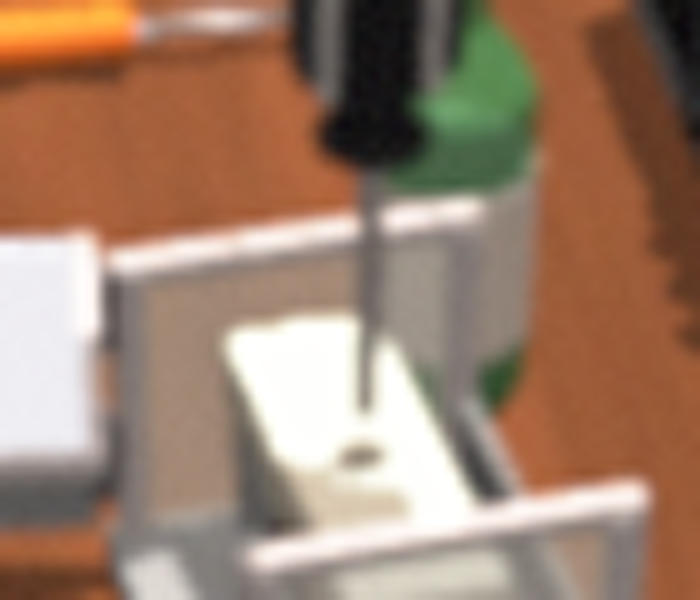

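```bash
python3 - <<'E'
import cv2,numpy as np
np.set_printoptions(linewidth=200)
t=cv2.imread("pics/f_top_full.png");s=cv2.imread("pics/e_side_full.png");m=cv2.imread("pics/m_side_full.png")
def en(im,x0,y0,x1,y1,k):
    c=cv2.resize(im[y0:y1,x0:x1],None,fx=k,fy=k,interpolation=cv2.INTER_NEAREST); return c
g=lambda im,x0,y0,x1,y1:print(x0,y0,"\n",im[y0:y1,x0:x1].min(2))
g(t,228,168,244,184); g(s,296,178,318,194); g(m,296,178,318,194)
cv2.imwrite("pics/n.png",np.hstack([en(t,226,166,246,186,18),en(m,294,172,318,196,15)]))
E
```

```text
228 168 
 [[241 241 243 245 246 247 247 248 249 250 250 251 251 251 251 251]
 [250 250 251 251 251 251 251 251 252 252 252 252 252 252 252 252]
 [252 252 252 252 252 252 252 252 252 252 252 252 252 252 252 252]
 [252 252 252 252 252 252 252 252 252 252 252 252 252 252 252 252]
 [252 252 252 252 252 252 251 250 250 252 252 252 252 252 252 252]
 [252 252 252 252 252 249 238 219 226 244 251 252 252 252 252 252]
 [252 252 252 252 250 229 170 142 149 195 242 251 252 252 252 252]
 [252 252 252 252 243 186 132 148 152 149 214 248 252 252 252 252]
 [252 252 252 252 243 177 101  98  98 110 203 248 252 252 252 252]
 [252 252 252 252 249 206 117  83  89 145 234 251 252 252 252 252]
 [252 252 252 252 251 242 206 172 181 228 250 252 252 252 252 252]
 [252 252 252 252 252 252 251 248 249 251 252 252 252 252 252 252]
 [252 252 252 252 252 252 252 252 252 252 252 252 252 252 252 252]
 [252 252 252 252 252 252 252 252 252 252 252 252 252 252 252 252]
 [252 252 252 252 252 252 253 253 253 253 253 253 252 251 251 251]
 [253 253 252 252 251 251 251 250 250 249 249 246 239 233 220 211]]
296 178 
 [[253 2
[... 2216 characters left out ...]
4 199 163 149 157 182 228 249 252 252 253 253 242 178 101  70]
 [ 92 105 134 170 189 192 192 206 208 206 226 236 245 252 252 252 252 253 251 224 133  74]
 [ 92  95 114 148 171 180 185 199 207 208 224 229 232 236 246 252 252 253 253 241 173  98]
 [ 89  93 103 131 162 176 178 183 185 185 190 190 191 196 223 245 252 252 253 251 224 143]
 [ 87  89  96 114 147 173 179 178 177 177 177 175 176 177 197 238 252 252 253 253 242 193]
 [ 83  83  86 101 130 161 175 179 178 181 183 184 188 191 207 238 252 253 253 253 247 235]
 [ 84  71  76  95 123 157 184 194 197 204 214 222 226 232 235 245 251 252 251 248 239 231]
 [114 111 127 146 171 197 222 232 234 236 238 240 242 242 236 233 230 225 216 207 188 175]]
```

View pics/n.png

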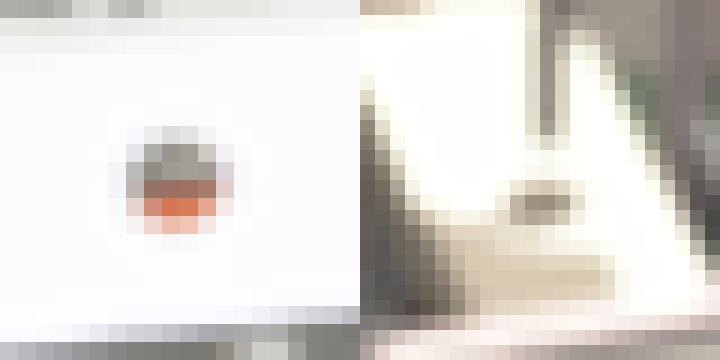

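```bash
python3 - <<'E'
from h import *
tip=np.array([661.3,80.4,105.6])
print("tip pred",proj("side",tip),"obs ~306.0,180.5")
print("hole side",atz("side",305.65,185.05,90),"top",atz("top",235.45,176.0,90))
for d in((0,0),(1,0),(0,1)): print(proj("side",np.array([661.3+d[0],80.4+d[1],90])))
# other calibration check: rack hole where probe hung
import cv2
k=cv2.imread("pics/k_side_full.png").min(2);print(k[262:272,246:262])
f=cv2.imread("pics/l_top_full.png").min(2);print(f[226:244,338:356])
E
```

```text
tip pred [306.093 181.077] obs ~306.0,180.5
hole side [660.254  80.774  90.   ] top [661.43   78.075  90.   ]
[305.997 185.093]
[306.311 185.068]
[305.947 184.906]
[[246 247 247 246 246 244 245 246 247 246 246 245 244 243 242 242]
 [246 246 246 246 245 245 244 244 245 245 246 245 245 242 243 243]
 [246 246 247 245 242 237 230 224 227 235 243 246 244 243 243 244]
 [246 246 246 244 230 202 173 161 167 198 232 244 245 243 243 243]
 [246 246 246 239 207 146 117 110 117 156 222 244 245 243 243 244]
 [246 246 246 239 203 135 108 105 120 170 228 245 245 244 243 244]
 [246 247 247 243 227 182 153 148 171 214 240 246 245 244 243 244]
 [244 246 246 245 240 232 226 225 230 240 247 247 245 244 244 244]
 [206 221 229 231 235 238 240 241 241 244 246 245 245 244 245 245]
 [119 142 155 160 174 186 193 198 199 205 216 223 227 229 235 241]]
[[194 193 194 196 197 198 197 197 197 198 196 196 195 195 193 194 193 193]
 [213 212 213 213 212 212 213 212 211 211 211 211 211 210 212 212 211 210]
 [241 241 241 241 241 241 241 241 241 241 241 241 241 241 241 241 241 240]
 [250 250 250 250 250 250 250 250 250 25
[... 385 characters left out ...]
250 250 250 250 250 250]
 [250 250 250 250 249 240 216 191 179 204 242 250 251 250 250 250 250 250]
 [250 250 250 250 249 235 201 185 176 187 238 250 250 250 250 250 250 250]
 [250 250 250 251 249 237 202 176 174 201 241 250 250 250 250 250 250 250]
 [250 250 250 251 250 246 227 194 196 230 247 250 250 250 250 250 250 250]
 [250 250 250 250 251 250 246 241 242 248 250 250 250 250 250 250 250 250]
 [250 250 250 250 250 250 251 250 250 250 250 250 250 250 250 250 250 250]
 [250 250 250 250 250 250 250 250 250 250 250 250 250 250 250 250 250 250]
 [251 251 251 251 250 250 250 251 250 251 250 250 250 250 251 250 250 250]
 [252 252 252 251 251 251 251 251 251 251 251 251 251 251 251 251 251 251]]
```

```bash
python3 - <<'E'
import cv2,numpy as np
np.set_printoptions(linewidth=200)
from h import *
for z in(146,): 
  p=np.array([464,197,146.]);print(proj("top",p),proj("side",p))
t=cv2.imread("pics/f_top_full.png");s=cv2.imread("pics/f_side_full.png")
a=cv2.resize(t[222:252,180:210],None,fx=13,fy=13,interpolation=cv2.INTER_CUBIC)
u,v=proj("side",np.array([464,197,130.])).astype(int);print(u,v)
b=cv2.resize(s[v-15:v+15,u-15:u+15],None,fx=13,fy=13,interpolation=cv2.INTER_CUBIC)
cv2.imwrite("pics/o.png",np.hstack([a,b]))
E
```

```text
[192.045 237.619] [240.539 154.874]
240 159
```

View pics/o.png

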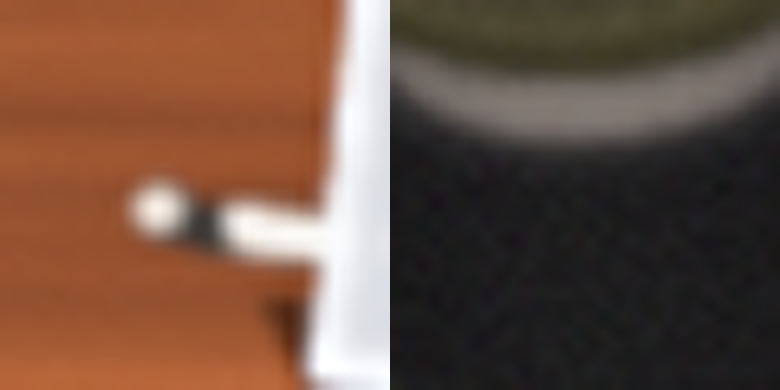

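{"fn": "carry_out", "kwargs": {"steps": [-0.24,-0.05,0,0,0,0,-1,0,0,0.5,0,0,0,-1,0,0,0.5,0,0,0,-1,0,0,0,0,0,0,-1,0,0,0,0,0,0,-1,0,0,0,0,0,0,-1]}}

```text
time_s: 19.12
eef_pos: [660.7, 78.0, 212.3]
ee_rot: [0.0, 0.706, 0.708, 0.0]
force: [-0.5, 0.0, -2.4]
grip_width: 0.269
```

```bash
python3 - <<'E'
from snap import *
np.set_printoptions(linewidth=200,suppress=True,precision=2)
to(660.8,78,212,0)
snap("p",(290,165,325,195,16))
s,_=st();e=s["eef_pos"]
m=cv2.imread("pics/p_side_full.png").min(2);print(m[174:194,298:316])
for z in(e[2]-117,90): print(z,proj("side",np.array([e[0],e[1],z])))
E
```

```text
t 19.12 pos [660.72  78.   212.35] yaw 0.0038568407979971383 tilt [ 0. -0.] F [-0.48  0.05 -2.43] w 0.26921666878583683
world d mm [ 0.08 -0.   -0.35] tool cm [-0.    0.01  0.03] ('turn z units', np.float64(0.04419613999582091))
[[252 252 252 252 252 253 252 229 141 147 182 174 145 135 135 132 125 115]
 [252 252 252 251 252 252 249 214 133 160 216 214 160 131 134 130 124 117]
 [251 251 252 251 252 252 247 198 126 165 232 235 179 126 118 120 120 114]
 [251 252 252 252 252 252 246 198 129 183 242 247 217 136 103 109 112 111]
 [252 251 251 251 252 252 247 201 134 190 245 252 239 171 107 101 108 112]
 [251 252 252 252 252 252 247 200 136 192 245 253 249 214 132 103 110 114]
 [252 251 252 251 252 252 247 200 135 193 245 253 252 239 171 115 108 116]
 [252 252 251 252 252 252 247 201 137 191 246 252 253 250 217 140 108 109]
 [252 252 251 252 252 252 246 197 136 191 245 252 252 252 239 176 118 103]
 [253 252 252 252 252 251 238 179 127 181 241 252 252 252 249 219 143 100]
 [252 253 252 253 252 242 202 142 114 150 221 248 252 252 252 240 178 114]
 [232 245 251 252 246 221 156 119 114 135 198 243 251 252 252 250 221 136]
 [177 213 230 231 222 189 160 158 157 181 227 248 252 252 252 252 240 174]
 [133 167 186 187 183 182 202 224 229 234 244 250 252 252 252 252 250 219]
 [111 146 169 175 175 181 203 223 226 227 230 234 244 250 252 252 252 240]
 [100 131 160 175 177 177 181 187 188 187 188 192 219 244 252 252 252 250]
 [ 94 113 144 171 177 176 175 174 173 175 172 174 192 234 250 252 252 252]
 [ 88  99 128 158 173 176 174 177 179 183 185 190 200 226 247 252 252 252]
 [ 76  92 121 155 180 190 195 201 212 219 225 231 233 237 245 249 250 247]
 [122 144 167 196 221 230 232 234 237 239 240 240 234 230 226 222 214 202]]
95.4874866198559 [305.99 184.15]
90 [305.96 185.56]
```

View pics/p_side.png

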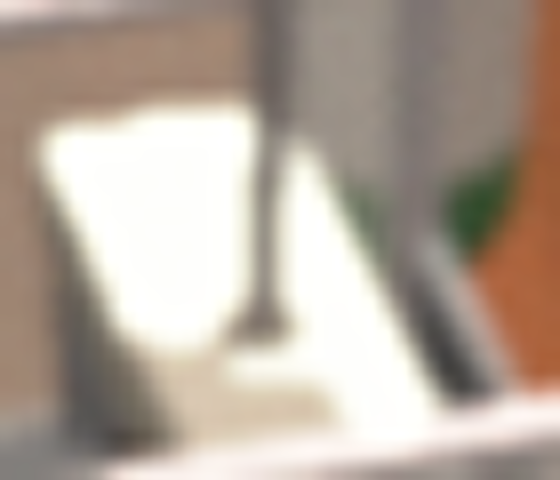

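```bash
python3 - <<'E'
import cv2,numpy as np
np.set_printoptions(linewidth=220,suppress=True,precision=2)
from h import *
t=cv2.imread("pics/f_top_full.png").astype(float).min(2);s=cv2.imread("pics/e_side_full.png").astype(float).min(2)
psi=.121;ex=np.array([np.cos(psi),np.sin(psi)]);ey=np.array([-np.sin(psi),np.cos(psi)])
print("top profiles");
for c in(222,228,242,248): print(c,t[154:194,c].astype(int))
print("side profiles")
for r in(176,180,185,189): print(r,s[r,286:322].astype(int))
def cross(p,idx,lvl):
    i=idx
    for k in range(len(p)-1):
        if (p[k]-lvl)*(p[k+1]-lvl)<0: yield k+(lvl-p[k])/(p[k+1]-p[k])
H=np.array([661,78.])
for r in range(176,190):
    cr=list(cross(s[r,286:322],0,190)); print(r,np.array(cr)+286,end=" ")
    if len(cr)>=2:
        for c in(cr[0],cr[-1]):
            X=atz("side",c+286,r,90)[:2]-H; print("u=%.1f v=%.1f"%(X@ex,X@ey),end=" ")
    print()
E
```

```text
top profiles
222 [ 50  50  51  52  51  61 126 191 147  80  92 118 131 176 230 245 251 252 252 252 252 252 252 252 252 252 252 252 252 252 252 233 143 115 127 128 128 129 129 129]
228 [ 51  51  51  49  53  88 150 163  90  72 113 126 165 225 241 250 252 252 252 252 252 252 252 252 252 252 252 252 252 253 250 172 107 123 129 127 128 127 129 130]
242 [ 51  50  49  63 134 196 127  67  91 123 166 222 237 246 251 252 252 252 252 252 252 252 252 252 252 252 252 252 251 220 145 156 145 133 128 128 129 127 132 172]
248 [ 49  49  53  92 147 144  80  77 116 136 177 227 242 250 252 252 252 252 252 252 252 252 252 252 252 252 252 253 248 163 108 125 129 130 130 127 128 128 139 182]
side profiles
176 [119 119 119 118 118 116 132 201 248 254 253 252 252 252 252 252 252 252 253 252 253 253 253 243 187 129 120 124 122 117 115 106  88  72  61  55]
180 [119 119 120 119 117 118 109 101 124 203 249 253 253 252 252 252 253 252 252 252 253 252 253 253 254 241 176 119 112 117 141 141 100  57  51  61]
185 [119 120 118 120 119 117 111  96  87  91 121 200 249 254 253 252 250 231 175 134 128 148 207 245 252 253 
[... 266 characters left out ...]
=-26.6 v=54.9 u=26.3 v=40.9 
178 [293.868 310.788] u=-26.7 v=49.1 u=26.0 v=35.2 
179 [294.449 311.36 ] u=-26.3 v=43.3 u=26.2 v=29.5 
180 [294.835 311.785] u=-26.5 v=37.7 u=26.0 v=23.9 
181 [295.258 312.405] u=-26.5 v=32.1 u=26.3 v=18.2 
182 [295.676 312.852] u=-26.6 v=26.5 u=26.2 v=12.6 
183 [296.161 313.449] u=-26.5 v=21.0 u=26.4 v=7.0 
184 [296.481 304.879 306.579 313.914] u=-26.9 v=15.6 u=26.3 v=1.6 
185 [296.873 303.732 307.712 314.429] u=-27.0 v=10.1 u=26.4 v=-3.9 
186 [297.423 304.568 307.095 314.855] u=-26.7 v=4.6 u=26.1 v=-9.3 
187 [297.87  315.393] u=-26.7 v=-0.8 u=26.2 v=-14.7 
188 [298.436 315.815] u=-26.4 v=-6.3 u=26.0 v=-20.0 
189 [298.835 316.439] u=-26.5 v=-11.6 u=26.3 v=-25.4
```

{"fn": "carry_out", "kwargs": {"steps": [-0.04,-0.01,0,0,0,0,-1,0,0,0.3,0,0,0,-1,0,0,0.3,0,0,0,-1,0,0,0.3,0,0,0,-1,0,0,0.3,0,0,0,-1,0,0,0.3,0,0,0,-1,0,0,0,0,0,0,-1,0,0,0,0,0,0,-1,0,0,0,0,0,0,-1]}}

```text
time_s: 19.92
eef_pos: [660.7, 77.6, 197.4]
ee_rot: [0.0, 0.706, 0.708, 0.0]
force: [-0.2, 0.3, -2.2]
grip_width: 0.268
```

```bash
python3 - <<'E'
from snap import *
to(660.6,77.6,162.5,0)
snap("r",(270,140,340,200,10),(215,150,260,200,12))
print(readout.sense()["force"])
E
```

```text
t 19.92 pos [660.662  77.569 197.446] yaw 0.003860052344875042 tilt [ 0. -0.] F [-0.162  0.283 -2.201] w 0.26780623628131056
world d mm [ -0.062   0.031 -34.946] tool cm [ 0.003 -0.007  3.495] ('turn z units', np.float64(0.044232941612183364))
[ 0.067  0.626 -1.87 ]
```

View pics/r_side.png

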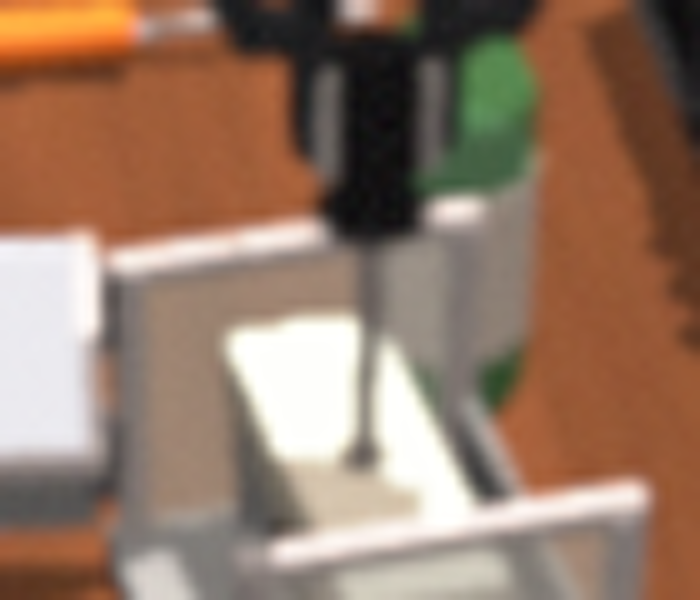

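View pics/r_top.png

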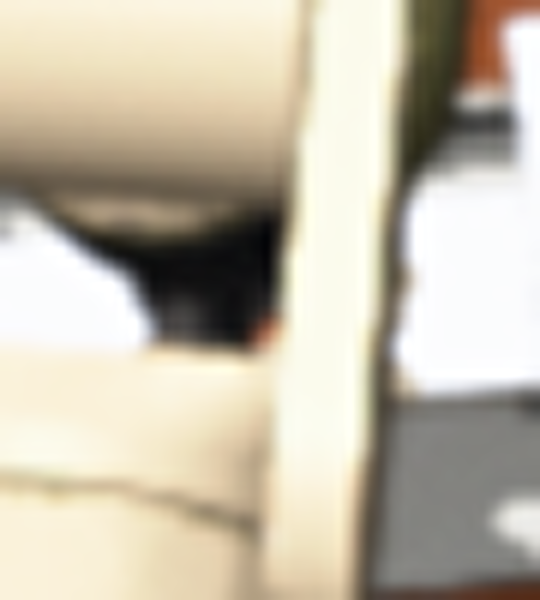

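{"fn": "carry_out", "kwargs": {"steps": [0,0,0.3,0,0,0,-1,0,0,0.3,0,0,0,-1,0,0,0.3,0,0,0,-1,0,0,0.3,0,0,0,-1,0,0,0.3,0,0,0,-1,0,0,0.3,0,0,0,-1,0,0,0.3,0,0,0,-1,0,0,0.3,0,0,0,-1,0,0,0.3,0,0,0,-1,0,0,0.3,0,0,0,-1,0,0,0.3,0,0,0,-1,0,0,0.2,0,0,0,-1,0,0,0,0,0,0,-1,0,0,0,0,0,0,-1,0,0,0,0,0,0,-1]}}

```text
time_s: 21.27
eef_pos: [660.7, 77.6, 162.5]
ee_rot: [0.0, 0.706, 0.708, 0.0]
force: [0.4, -0.1, -1.1]
grip_width: 0.266
```

```bash
python3 - <<'E'
from snap import *
to(660.6,77.6,162.5,0)
snap("u",(260,130,350,205,8),(180,120,300,260,4))
s=readout.sense();print(s["force"],s["wrist_torque"],s["eef_pos"])
m=cv2.imread("pics/u_side_full.png").min(2);np.set_printoptions(linewidth=200);print(m[176:192,297:316])
e=s["eef_pos"];
for z in(90,e[2]-117.5): print(z,proj("side",np.array([e[0],e[1],z])))
E
```

```text
t 21.27 pos [660.69   77.555 162.51 ] yaw 0.003840364572194192 tilt [ 0. -0.] F [ 0.397 -0.095 -1.131] w 0.26649705671418783
world d mm [-0.09   0.045 -0.01 ] tool cm [ 0.005 -0.009  0.001] ('turn z units', np.float64(0.044007336355658226))
[-0.882  0.058 -1.441] [-0.006  0.003 -0.034] [660.683  77.552 162.523]
[[250 250 250 250 250 250 251 251 226 137 157 225 231 176 122 115 117 114 112]
 [250 250 250 250 250 250 251 249 222 136 156 229 243 209 132  97 102 107 110]
 [250 250 250 250 250 250 250 246 208 127 155 231 249 235 165 106  96 106 109]
 [251 250 249 250 250 250 250 243 194 121 158 232 250 247 208 130  99 103 111]
 [250 250 250 250 250 250 250 243 191 124 171 237 250 250 233 164 110 106 112]
 [249 250 250 250 250 250 250 243 192 129 181 240 251 251 246 208 133 104 106]
 [243 250 251 250 250 251 251 243 189 129 184 240 251 251 250 234 168 116  97]
 [234 251 250 249 249 249 248 232 171 122 174 237 250 251 251 246 212 139  97]
 [220 247 243 231 227 226 217 185 135 103 146 214 245 251 251 250 235 172 110]
 [171 215 209 189 179 172 158 132 102  91 116 179 235 248 249 250 247 214 133]
 [117 154 170 170 170 164 149 132 113 106 118 161 205 224 230 241 246 232 164]
 [ 99 122 153 168 171 167 166 156 148 143 149 163 175 180 186 206 226 229 194]
 [ 89 108 141 163 171 170 169 167 168 166 166 168 170 169 171 175 183 198 196]
 [ 87  96 125 155 169 172 171 170 171 169 171 168 169 167 168 168 168 182 207]
 [ 85  92 107 141 165 169 170 169 169 171 180 185 180 170 170 173 174 193 226]
 [ 81  86  95 122 153 168 169 168 169 182 213 231 223 196 195 204 212 224 237]]
90 [305.945 185.646]
45.02306321008476 [305.677 196.881]
```

View pics/u_side.png

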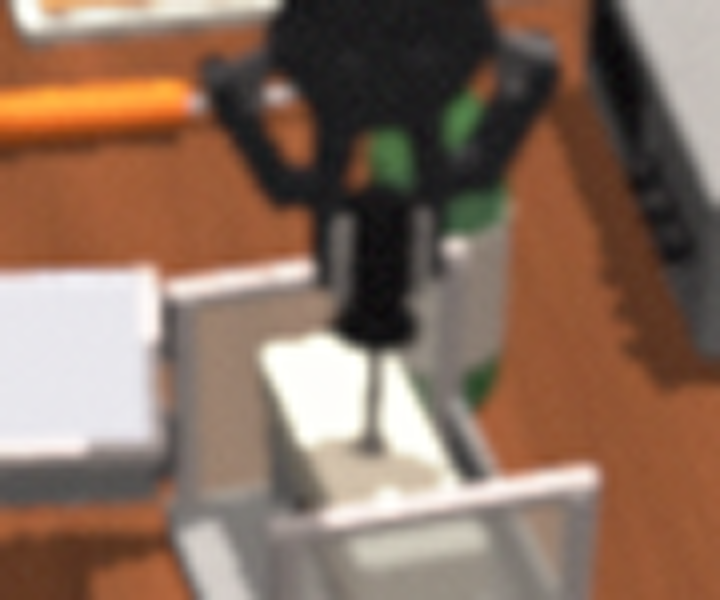

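```bash
python3 - <<'E'
from h import *
import cv2
for n,e in(("m",(661.3,80.4,222.6)),("r",(660.66,77.57,197.4)),("u",(660.69,77.55,162.5)),("k",(477.3,-260.2,311.8))):
    im=cv2.imread(f"pics/{n}_side_full.png").max(2).astype(int)
    x,y,z=e;fl=z-17.5
    th=np.linspace(0,2*np.pi,721);P=np.array([proj("side",np.array([x+18*np.cos(a),y+18*np.sin(a),fl])) for a in th]);
    b=P[P[:,1].argmax()];print(n,"pred bottom",b,"left/right",P[:,0].min(),P[:,0].max())
    r0=int(b[1])-4
    for c in range(int(b[0])-4,int(b[0])+6): print(c,im[r0:r0+9,c],r0)
E
```

```text
m pred bottom [306.862 157.138] left/right 300.6616004697042 312.8360804218928
302 [ 56  72 111 150 177 179 177 176 206] 153
303 [ 28  32  75 130 167 176 177 178 215] 153
304 [ 20  21  47 102 149 169 172 178 220] 153
305 [ 19  23  32  73 122 144 148 155 191] 153
306 [ 19  23  25  49  92 110 114 116 132] 153
307 [ 20  27  25  44  83 101 108 117 140] 153
308 [ 21  18  29  48  80 102 115 150 205] 153
309 [ 18  25  27  52  80 102 119 183 242] 153
310 [ 21  23  34  61  86 102 123 203 249] 153
311 [ 22  33  48  72  94  99 125 208 249] 153
r pred bottom [306.624 164.896] left/right 300.4994838132052 312.53028655877324
302 [ 55  74 128 159 155 143 152 160 159] 160
303 [ 26  33  62  94 120 140 154 161 161] 160
304 [ 19  18  29  53 100 137 152 155 156] 160
305 [ 19  16  21  43  83 120 133 137 135] 160
306 [ 17  22  25  39  68  96 110 108 109] 160
307 [ 23  20  25  36  70  99 112 111 111] 160
308 [ 17  19  21  44  87 118 130 132 129] 160
309 [ 18  23  23  56 107 137 148 150 147] 160
310 [ 22  21  28  68 122 147 154 154 156] 160
311 [ 44  57  60  92 133 150 156 154 154] 160
u pred bottom [306.4 
[... 277 characters left out ...]
3 142] 170
307 [ 21  21  21  64 131 166 176 174 174] 170
308 [ 18  20  24  84 171 229 239 243 244] 170
309 [ 19  16  30  87 169 227 244 253 255] 170
310 [ 23  23  46  93 142 170 196 228 247] 170
311 [ 52  53  75 113 141 146 139 151 186] 170
k pred bottom [246.374 215.293] left/right 238.61549078877812 255.64541724553973
242 [26 26 46 71 81 85 87 88 86] 211
243 [26 26 36 61 80 85 83 86 86] 211
244 [26 27 31 58 78 87 87 87 87] 211
245 [23 22 31 54 78 88 89 88 89] 211
246 [26 26 27 48 77 88 91 90 90] 211
247 [24 25 28 54 84 94 94 94 92] 211
248 [ 25  25  29  55  84  99 101  98  99] 211
249 [24 26 28 54 81 94 95 96 96] 211
250 [21 27 35 60 79 87 92 92 89] 211
251 [25 26 41 74 84 89 87 88 90] 211
```

```bash
python3 - <<'E'
import cv2,numpy as np
from h import *
t=cv2.imread("pics/u_top_full.png")
cv2.imwrite("pics/v.png",cv2.resize(t[150:205,205:270],None,fx=11,fy=11,interpolation=cv2.INTER_CUBIC))
print(t[170:186,222:242].tolist().__len__())
np.set_printoptions(linewidth=220)
print(t[168:184,224:242].max(2)); print(t[168:184,224:242,2].astype(int)-t[168:184,224:242,0])
e=np.array([660.7,77.55]);
for z,r in((205,12),(149,18),(145,18),(90,9),(90,4)):
  P=np.array([proj("top",np.array([e[0]+r*np.cos(a),e[1]+r*np.sin(a),z])) for a in np.linspace(0,6.28,200)]);print(z,r,P.min(0),P.max(0),P.mean(0))
E
```

```text
16
[[110 110 107 108 107 106 105 107 109 111 112 116 118 120 119 134 198 248]
 [141 140 132 131 131 124 119 117 113 110 103  93  90  88  89 124 213 250]
 [158 160 158 167 176 170 163 152 134 125 102  76  57  50  47 106 217 251]
 [108 117 121 146 165 158 146 125  96  75  58  42  30  21  19 104 225 251]
 [ 49  51  55  74  88  83  75  62  46  30  22  19  16  13  17 123 242 254]
 [ 99  49  27  23  28  24  26  24  22  18  18  15  15  15  22 130 246 254]
 [219 161  98  43  17  16  15  17  15  17  16  15  17  16  26 132 245 254]
 [255 251 204 106  34  15  14  16  18  15  16  16  18  24  47 149 246 253]
 [255 255 251 175  62  22  24  24  21  18  19  15  22  43  96 188 248 253]
 [254 255 255 217  98  48  50  49  39  26  19  17  38  89 160 224 250 252]
 [253 254 254 236 170 114 102 101  80  57  44  40  78 149 209 240 251 252]
 [250 251 251 250 240 213 203 199 188 175 151 135 145 193 231 244 251 252]
 [249 250 251 251 251 251 252 253 253 253 246 236 222 227 238 247 251 252]
 [249 250 250 250 251 252 253 253 253 253 253 252 249 247 246 250 252 252]
 [249 250 250 250 250 251 251 251 251 251 251 2
[... 905 characters left out ...]
13  27  38  39  23  19]
 [ 11  11  11  14  32  46  49  48  48  46  38  34  31  36  40  32  21  18]
 [ 29  29  27  26  31  37  37  36  37  39  44  51  52  49  38  26  19  18]
 [ 35  34  32  32  31  29  27  27  26  25  28  32  37  40  34  20  18  18]
 [ 34  34  33  31  31  29  28  28  28  28  28  31  35  40  39  20  17  18]
 [ 33  32  33  33  32  31  31  32  31  33  36  38  41  47  47  23  17  16]]
205 12 [228.632 165.103] [236.916 173.252] [232.775 169.157]
149 18 [228.213 166.846] [240.202 178.65 ] [234.208 172.717]
145 18 [228.326 167.106] [240.286 178.88 ] [234.307 172.962]
90 9 [232.722 173.388] [238.502 179.084] [235.612 176.222]
90 4 [234.327 174.969] [236.897 177.5  ] [235.612 176.228]
```

View pics/v.png

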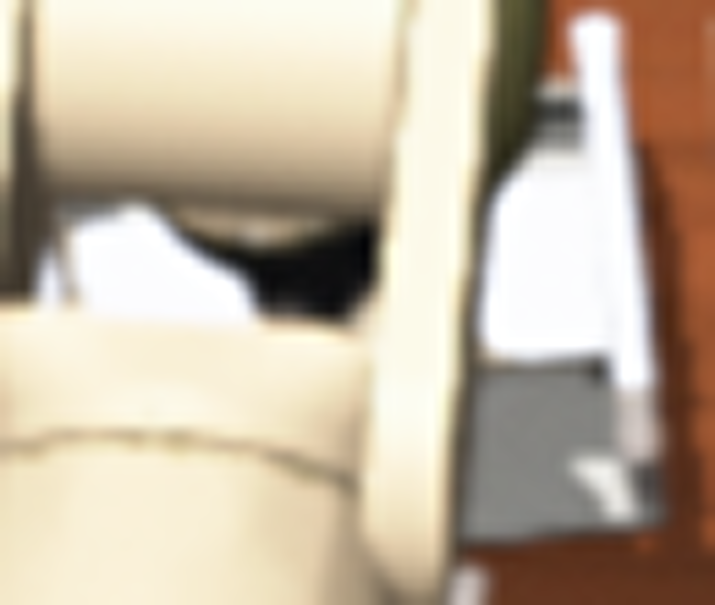

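{"fn": "carry_out", "kwargs": {"steps": [-0.05,0,0,0,0,0,-1,0,0,0,0,0,0,-1,0,0,0,0,0,0,-1,0,0,0,0,0,0,-1,0,0,0,0,0,0,-1,0,0,0,0,0,0,-1]}}

```text
time_s: 21.87
eef_pos: [660.6, 77.1, 162.3]
ee_rot: [-0.0, 0.706, 0.708, -0.0]
force: [0.4, -0.3, -1.5]
grip_width: 0.268
```

```bash
python3 - <<'E'
from snap import *
to(660.7,77.0,162.5,0)
s=readout.sense();print(s["force"],s["wrist_torque"],abs(s["dq"]).max())
snap("w",(150,100,360,300,3),(160,120,420,270,3))
E
```

```text
t 21.87 pos [660.588  77.064 162.276] yaw 0.003822682593891765 tilt [-0. -0.] F [ 0.429 -0.348 -1.487] w 0.2676722066504839
world d mm [ 0.112 -0.064  0.224] tool cm [-0.006  0.011 -0.022] ('turn z units', np.float64(0.04380471580962404))
[ 0.429 -0.348 -1.487] [-0.044  0.01  -0.036] 0.0008086272507730922
```

View pics/w_side.png

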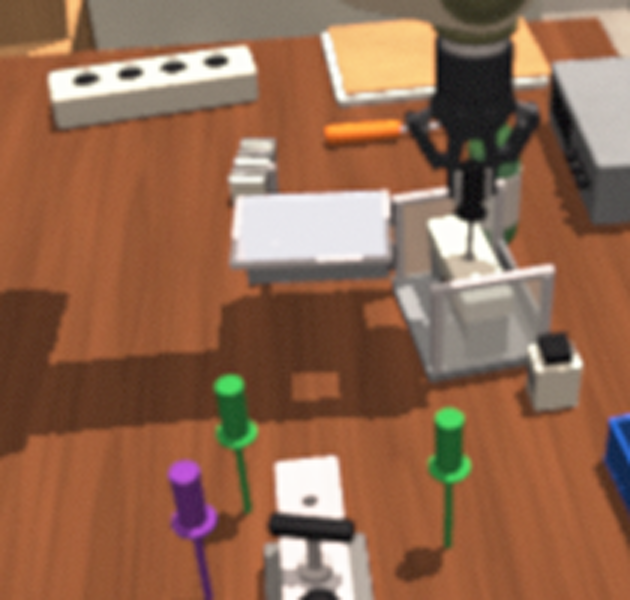

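View pics/w_top.png

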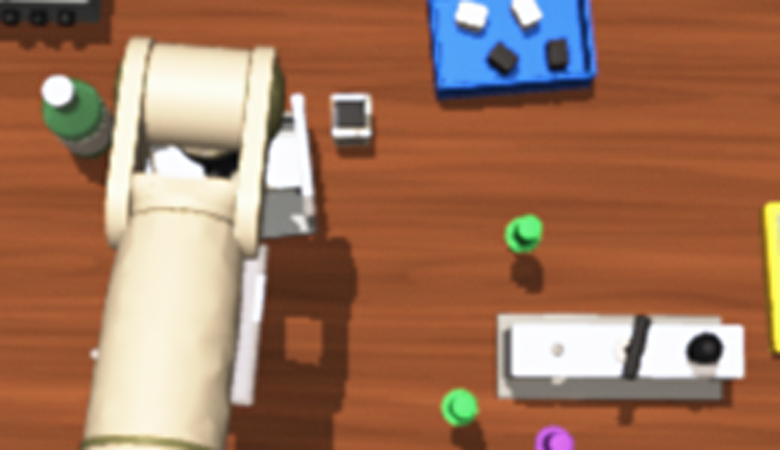

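The pictures show the door open, the probe upright in the guide hole (side crop 470,250), and every other item where it was. Forces are down to the probe's own weight and the arm is still, so I'm handing in.

```bash
python3 -c "
from rig import finish_job
print(finish_job())"
```

```text
the job is handed in; nothing more can be done
None
```

The guard door is open and the field probe is held upright in the guide hole. I handed the job in at about 22 s of the 72 s allowed; no verdict was reported.

- **Door:** I swung it open by its handle to about 1.76 rad, measured in the top view. That is past square (1.57), and it stayed there after I let go.
- **Probe:** I drew it up out of the rack's end hole and lowered it without any sign of contact. Its tip is at about z = 45 mm, halfway between the guide's underside (65 mm) and the copper bar (25 mm).
- **Last checks:**
  - The sideways force was about 0.5 N, and the downward force was about the probe's own weight.
  - The tool showed no measurable tilt and the arm was still.
  - In the pictures, the other tools and objects looked unmoved.
- **Centring, where readings disagreed:**
  - The two cameras differed on the hole's position by about 2 mm: roughly (660.5, 80.8) from the side view and (662, 78.1) from the top.
  - I corrected both against where the arm was known to be, which put the hole near (660.7, 77).
  - The arm finished at (660.6, 77.1). I expect centring within 1–2 mm, mostly uncertain in y, against 5 mm of clearance all round.
  - The arm blocked the top camera, so I could not check the centring from above with the rod in the hole.

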